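Draw the gouge tray out to its stop with the hook

TASK

Take the hook tool from its rest, put its bent tip down through the steel eye of the gouge tray and drag the tray out of the rack until it presses in the soft buffers of the stop and bears snugly on the stop cleats; keep that light pull on for a moment, never slamming or straining the eye. Then unhook, leaving the tray against the buffers, and lay the hook tool back in its rest. Do not touch the tray with the gripper, and leave the carving, the mallet and the wax jar where they are.

Things in the scene. Friction and masses are not known exactly. Their poses are not given: they have to be found in the camera images.
- hook: Hook tool: wooden handle 100 long (x) x 22 wide (y) x 26 high mm; an 8 mm steel rod leaves its +x end at mid-height, runs to x = 130 and is bent straight down there, ending 23 mm below the origin. Origin: centre of the handle's underside; x along the handle to the bent end, z up. 160 g, balances about 15 mm ahead of the origin.
- hook_tip (a point): Lower round end of the hook's bent tip, on its centre line: 130 mm ahead of and 23 mm below the hook's origin. The bent part is 8 mm thick and free for 32 mm up from this point.
- rest: Fixed wooden rest, base 120 x 62 x 8 mm. Origin: underside centre; x along the tool. Cradles at x = -42 and +42 (10 thick, 56 wide) carry the handle's underside 35 mm above the bench, between prongs 34 mm apart that rise 15 mm above the seats; the handle is free over 74 mm between them. The tool starts and ends in it, origin 35 mm above the rest's origin, bent end to +x.
- rack: Fixed low wooden rack. Origin: bench level, centre of its mouth; x points into the bay, z up. Bay 78 mm wide, 300 deep, open at the mouth; floor 6 mm thick, cheeks 12 thick and 72 high; a roof (72 mm up, offcuts on it to 125 mm) covers it from x = 140 on. The tray slides in it along x with 3 mm play each side.
- tray: Loose wooden tray with three gouges, 160 (x) x 72 (y) x 40 (z) mm, 0.45 to 0.9 kg, on the rack's floor. Origin: underside centre; front face at x = -80 mm; it is drawn out along -x. It is held by friction only (about 1.5 to 5 N) and stays where it is left.
- eye (a point): Centre of the steel eye, a flat lying ring on the tray's front, hole axis vertical: 96 mm ahead (-x) of the tray's origin, 30 mm above its underside. Hole 16 mm across, wire 6 mm thick. A tip end 8 to 18 mm below this point is well through and clear of the bay floor. The eye tears out if tool and tray press on one another with more than 30 N.
- stop: Stop: two cleats on the bay floor, one at each cheek, gap 42, 12 thick, 34 high, screwed fast anywhere along slotted strips: their rear faces lie up to 14 mm before or behind this origin (bay floor, mid-strip; x into the bay), so feel for them. Soft buffers stand 4 mm out (under 0.6 N). Then it is stiff: snug is 5 to 15 N on the cleats for half a second; over 25 N is a slam.
- carving: Bystander: half-carved pale wood block, 120 x 70 x 62 mm. Origin: underside centre.
- mallet: Bystander: round carver's mallet standing on its head, 84 mm across, 205 mm high. Origin: underside centre.
- wax: Bystander: amber jar of wax with a metal lid, 72 mm across, 55 mm high. Origin: underside centre.
There are look-alikes about, which are no part of the job. There is more than one size of the tray; the one meant has the size given above.

How it is judged:
By the outcome, as a careful person would: the job done as asked, in the order asked, and still so for the second after the job is handed in, with the robot touching nothing.
It also fails if it takes over 69 s, if anything falls off the work surface, if the arm or the gripper's body presses on something with over 40 N, if the wrist force passes 120 N, or if a joint passes its speed limit or range.

ROBOT

A 6-joint arm with a two-finger parallel gripper is mounted at the origin on the work surface. World frame = base frame: x ahead of the robot, y to its left, z up, the work surface at z = 0. Lengths are in m, angles in rad, forces in N, time in s.
With the tool pointing down it reaches from about 0.35 to 0.725 m from the base axis. Payload 4.3 kg.
Tool frame: the origin (TCP) lies at the very end of the fingers, on their centre line; the grasp point (between the pads) lies 19 mm behind it (bot.grip_depth is the distance from the TCP to the grasp point, in m); x points along the fingers, z is the direction in which the jaws open and shut, and the axes are right-handed (so a half turn about x gives the same grasp; the last joint's range is limited). The gripper opens to 85 mm and grips with 20 to 120 N. Pads are 22 mm wide; open, the fingers measure 114 mm over their backs; the gripper's body (76 mm by 85 mm) begins 54 mm behind the grasp point. The pads swing forward as they close: fully open they stand 13 mm farther back than shut.
Start: joints at [1.186, 0.377, 0.081, 1.274, 0, 1.46], TCP at [0.156, 0.553, 0.231] pointing down, gripper open.
Joint ranges: [-2.72, 2.72], [-0.84, 1.66], [-1.02, 1.22], [-1.77, 2.12], [-1.37, 1.28], [-3.14, 3.14]. Speed limits (rad/s): [2.57, 2.57, 3.14, 3.14, 3.14, 3.14].

INTERFACE

Orientations are given as a unit quaternion [x, y, z, w].
In Python, from plant import bot gives the robot as it stands. The module is installed in compiled form; this text tells all that it offers.
- The arm moves only by the shell command python3 -m pendant 'ROWS' [OPENING] [FORCE]. ROWS is text: rows parted by semicolons, each of 6 numbers parted by spaces: the shift along the tool's x, y, z in cm, then the turn, a rotation vector about the tool's x, y, z in rad. A call has 1 to 10 rows; each row shifts and turns the pose as measured when the row begins, along the tool's axes as they then stand; what a row does not reach is not made up. A row lasts 1/10 s, in which the tool goes at most 50 mm and 8.59 degrees, less where a joint would pass 70% of its speed; a pose out of reach is approached as far as the arm can. A call is refused whole if a number of a shift passes 5 or a number of a turn 0.15, either way. A call with a gripper value outside its range is refused whole. OPENING is the finger opening in cm, from 0 to 8.54, set as the call begins (- or left out, the last holds). The fingers move at their own pace and stop on an object; FORCE is the grip in N (left out, the last holds). Time passes only in rows, so rows that do not move let the fingers close. It gives the time, the measured TCP pose, the force and the opening at its end, in the units of the state.
- bot.get_state(): the state, without advancing time (a new reading comes with each control period).
- bot.camera(name): name is "side" or "top"; returns a dict with "pixels" (400x640x3 uint8, red, green, blue), "intrinsics" (3x3 intrinsics, pixels), "D" ([k1, k2, p1, p2, k3] as OpenCV has them; the pictures are not rectified), "extrinsics" (4x4, takes a point from camera to world coordinates). Camera axes: x right, y up, looking along -z (the intrinsics and any distortion apply to the point x, -y, -z); pixel columns grow to the right and rows downward; lengths in m; the calibration is good to about 2 mm. A picture is of the moment at which its call begins. There is no depth.
- bot.finish_job(): hands the job in, once; it reports no verdict.
The state is a dict: "t": time; "qpos": joint angles; "qvel": joint speeds; "joint_efforts": joint torques, N m; "eef_pos": TCP position; "eef_rot": TCP orientation; "contact_force": force on the tool from outside, world axes, zero at the start; "moment": the same for the moment, N m; "finger_gap": opening from 0.0 (shut) to 1.0 (fully open).
Only numpy, scipy, OpenCV 4.12 (cv2) and the standard library are available. Lean on these libraries where they do the work, as an engineer would, in place of code of your own. Each camera call takes 0.05 s, during which the arm holds its last target.

## Working session

There is one attempt and no reset: what is moved stays moved. The work goes in short steps, Python scripts to look and compute and a shell command to move; the robot and the scene stay as the last step left them, time stands still between calls to the robot, and variables do not carry over. Pictures are saved under pics/ and viewed, and the job is handed in when it is done.

```bash
mkdir -p pics
cat > h.py <<'E'
import numpy as np, cv2
from plant import bot
def snap(n,f):
    c=bot.camera(n); cv2.imwrite('pics/'+f,cv2.cvtColor(c['pixels'],cv2.COLOR_RGB2BGR)); np.savez('pics/'+f+'.npz',**{k:np.array(c[k]) for k in('pixels','intrinsics','D','extrinsics')}); return c
def load(f): return dict(np.load('pics/'+f+'.npz'))
def ray(c,px):
    p=cv2.undistortPoints(np.array(px,float).reshape(-1,1,2),c['intrinsics'],c['D']).reshape(-1,2)
    E=c['extrinsics']; d=np.c_[p[:,0],-p[:,1],-np.ones(len(p))]@E[:3,:3].T
    return E[:3,3],d
def onz(c,px,z):
    o,d=ray(c,px); return o+d*((z-o[2])/d[:,2])[:,None]
def tri(c1,p1,c2,p2):
    o1,d1=ray(c1,p1);o2,d2=ray(c2,p2);r=[]
    for a,b in zip(d1,d2):
        s=np.linalg.lstsq(np.c_[a,-b],o2-o1,rcond=None)[0]; r.append(np.r_[(o1+a*s[0]+o2+b*s[1])/2,np.linalg.norm(o1+a*s[0]-o2-b*s[1])])
    return np.array(r)
def proj(c,P):
    E=c['extrinsics']; q=(np.atleast_2d(P)-E[:3,3])@E[:3,:3]; q=q*[1,-1,-1]
    return cv2.projectPoints(q,np.zeros(3),np.zeros(3),c['intrinsics'],c['D'])[0].reshape(-1,2)
E
python3 - <<'E'
from h import *
np.set_printoptions(precision=4,suppress=True)
for n in('side','top'):
    c=snap(n,n+'0.png'); print(n,np.array(c['extrinsics']),np.array(c['intrinsics']),c['D'])
print(bot.get_state(),bot.grip_depth)
E
```

```text
side [[-0.9723  0.1862 -0.1416  0.4904]
 [-0.2337 -0.7443  0.6256  0.5925]
 [ 0.0111  0.6413  0.7672  0.8151]
 [ 0.      0.      0.      1.    ]] [[376.9772   0.     311.299 ]
 [  0.     376.9772 199.0067]
 [  0.       0.       1.    ]] [-0.0633  0.      0.      0.      0.    ]
top [[-0.0073  0.9809 -0.1946  0.4792]
 [-0.9999 -0.0044  0.0155  0.0094]
 [ 0.0144  0.1947  0.9808  0.9325]
 [ 0.      0.      0.      1.    ]] [[388.3053   0.     322.1286]
 [  0.     388.3053 194.6729]
 [  0.       0.       1.    ]] [-0.0058  0.      0.      0.      0.    ]
{'t': 0.1, 'qpos': array([ 1.1857,  0.378 ,  0.0798,  1.2744, -0.    ,  1.4605]), 'qvel': array([-0.0006, -0.0013,  0.0033, -0.0025,  0.0002, -0.0012]), 'joint_efforts': array([  0.001 , -46.4694,  27.0583,   0.012 ,  -0.0003,   0.    ]), 'eef_pos': array([0.1558, 0.5529, 0.2305]), 'eef_rot': array([-0.4271,  0.5643,  0.4265,  0.5632]), 'contact_force': array([-0.661 ,  1.092 ,  1.0285]), 'moment': array([-0.0283,  0.0357,  0.052 ]), 'finger_gap': 1.0013097129061626} 0.0187
```

View pics/side0.png

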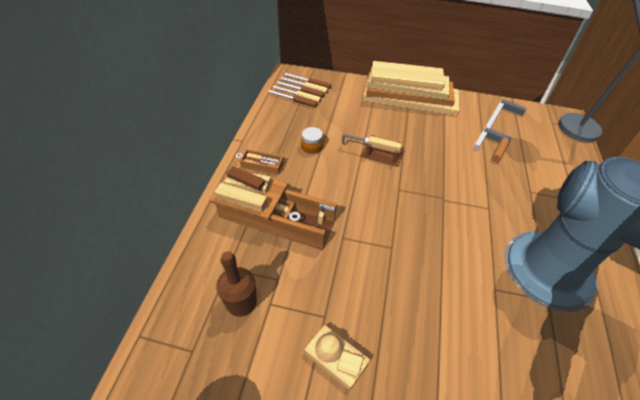

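View pics/top0.png

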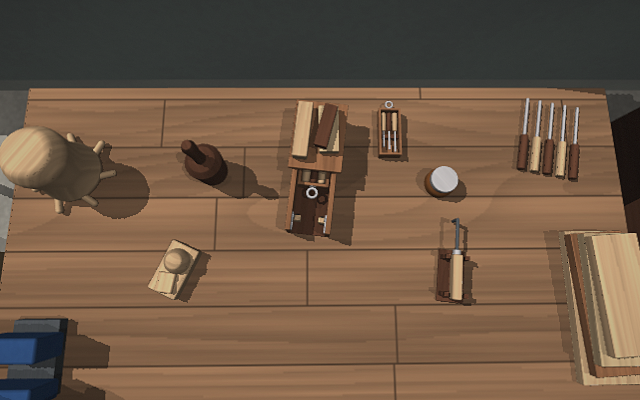

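Run:
```python
import cv2
a=cv2.imread('pics/top0.png');b=cv2.imread('pics/side0.png')
cv2.imwrite('pics/z1.png',cv2.resize(a[90:245,270:360],None,fx=5,fy=3.8,interpolation=2) if 0 else cv2.resize(a[95:245,270:420],None,fx=4,fy=4,interpolation=2))
cv2.imwrite('pics/z2.png',cv2.resize(a[210:310,420:490],None,fx=6,fy=6,interpolation=2))
cv2.imwrite('pics/z3.png',cv2.resize(b[160:250,205:345],None,fx=5.5,fy=5.5,interpolation=2))
cv2.imwrite('pics/z4.png',cv2.resize(b[120:175,335:415],None,fx=8,fy=8,interpolation=2))
```

```text
(no output)
```

View pics/z1.png

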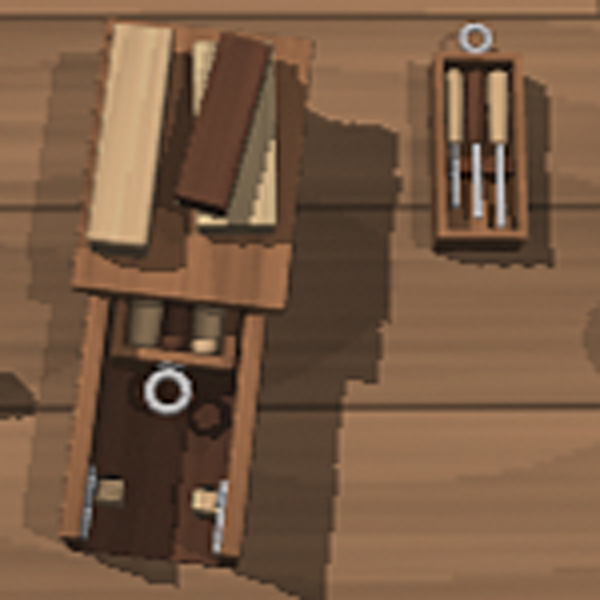

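View pics/z2.png

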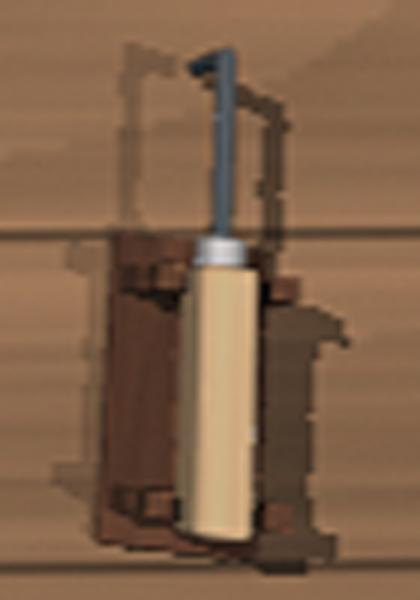

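View pics/z3.png

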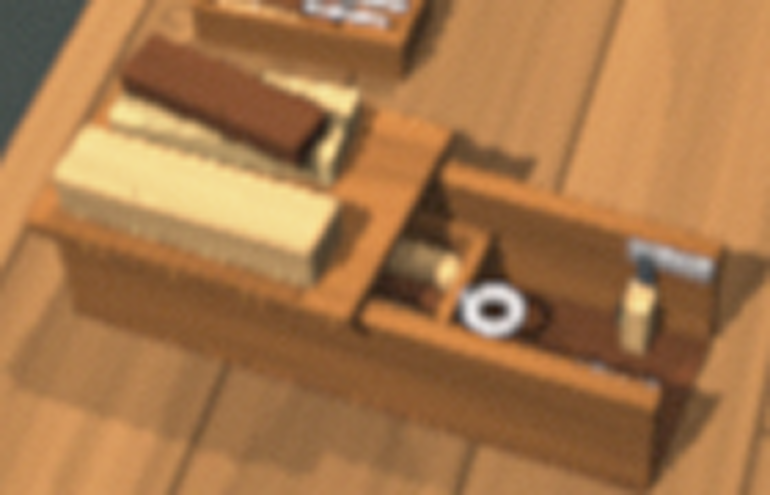

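View pics/z4.png

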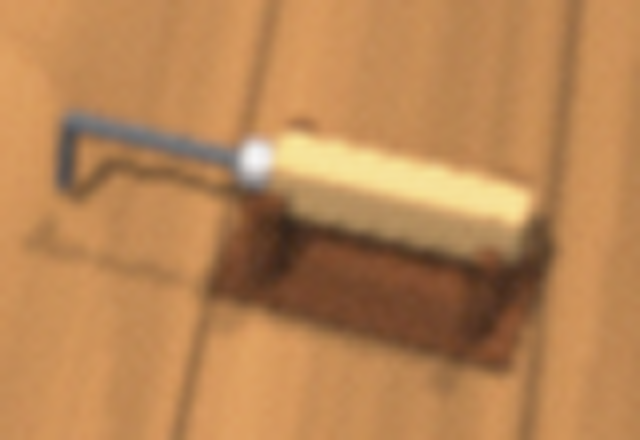

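```bash
cat > m.py <<'E'
from h import *
np.set_printoptions(precision=4,suppress=True)
t=load('top0.png');s=load('side0.png')
z1=lambda p:np.array(p)/4.+[270-.375,95-.375]
z2=lambda p:np.array(p)/6.+[420-.42,210-.42]
z3=lambda p:np.array(p)/5.5+[205-.41,160-.41]
z4=lambda p:np.array(p)/8.+[335-.44,120-.44]
# ring centroid by mask
def ring(c,box):
    x0,y0,x1,y1=box; im=c['pixels'][y0:y1,x0:x1].astype(int)
    m=((im.min(2)>110)&((im.max(2)-im.min(2))<45)).astype(np.uint8)
    n,l,st,ce=cv2.connectedComponentsWithStats(m)
    out=[]
    for i in range(1,n):
        if st[i,4]>8:
            cs=np.argwhere(l==i)[:,::-1]; (cx,cy),r=cv2.minEnclosingCircle(cs.astype(np.float32)); out.append((cx+x0,cy+y0,r,st[i,4]))
    return out
print('ring',ring(t,(300,180,325,205)),ring(s,(285,207,305,228)))
H=z2([(195,266),(252,268),(190,538),(250,541)])
print('handle top',onz(t,H,.061))
h4=z4([(277,133),(533,190),(522,226)])
print('side handle top',onz(s,h4,.061))
print('tip', tri(t,z2([(200,66)]),s,z4([(65,185)])))
print('bend top',tri(t,z2([(225,55)]),s,z4([(72,115)])))
R=z1([(63,538),(238,557),(90,297),(267,310),(72,287),(285,308)])
print('rack top outer corners',onz(t,R,.072))
R3=z3([(722,243),(658,383),(450,170),(365,303)])
print('side rack',onz(s,R3,.072))
print('eye', tri(t,z1([(168,391)]),s,z3([(494,310)])))
print('cleat tops', onz(t,z1([(110,490),(205,500)]),.04))
E
python3 m.py
```

```text
ring [(311.65384578704834, 192.42307662963867, 5.869739055633545, np.int32(68))] [(294.2272729873657, 215.5, 5.794440746307373, np.int32(76))]
handle top [[ 0.516  -0.2937  0.061 ]
 [ 0.5151 -0.315   0.061 ]
 [ 0.418  -0.2848  0.061 ]
 [ 0.4167 -0.3067  0.061 ]]
side handle top [[ 0.5167 -0.308   0.061 ]
 [ 0.4186 -0.3     0.061 ]
 [ 0.421  -0.2788  0.061 ]]
tip [[ 0.5975 -0.3205  0.0062  0.0007]]
bend top [[ 0.5967 -0.3163  0.0462  0.0004]]
rack top outer corners [[ 0.5724  0.0779  0.072 ]
 [ 0.5613 -0.0191  0.072 ]
 [ 0.7104  0.064   0.072 ]
 [ 0.7024 -0.0372  0.072 ]
 [ 0.7164  0.0743  0.072 ]
 [ 0.7035 -0.0475  0.072 ]]
side rack [[ 0.5632 -0.0133  0.072 ]
 [ 0.5752  0.0713  0.072 ]
 [ 0.6976 -0.0259  0.072 ]
 [ 0.7129  0.0601  0.072 ]]
eye [[0.6641 0.02   0.031  0.0007]]
cleat tops [[ 0.6036  0.0535  0.04  ]
 [ 0.5975 -0.0014  0.04  ]]
```

```bash
cat > g.py <<'E'
import sys
from h import *
from scipy.spatial.transform import Rotation as R
np.set_printoptions(precision=3,suppress=True)
def target(yaw):  # tool x down, y: along handle, z across
    # keep tool z sign nearest current
    s=bot.get_state(); Rc=R.from_quat(s['eef_rot']).as_matrix()
    x=np.array([0,0,-1.]); z=np.array([-np.sin(yaw),np.cos(yaw),0])
    if z@Rc[:,2]<0: z=-z
    return s,Rc,np.c_[x,np.cross(z,x),z]
def delta(pos,yaw):
    s,Rc,Rt=target(yaw)
    d=Rc.T@(np.array(pos)-s['eef_pos'])*100
    r=R.from_matrix(Rc.T@Rt).as_rotvec()
    print('t',s['t'],'pos',s['eef_pos'],'F',s['contact_force'],'gap',s['finger_gap'])
    print('R',Rc.tolist()); print('shift cm',d,'turn',r)
    # shift in tool frame once turned
    print('shift after turn',Rt.T@(np.array(pos)-s['eef_pos'])*100)
if __name__=='__main__':
    a=[float(v) for v in sys.argv[1:]]; delta(a[:3],a[3])
E
python3 g.py .467 -.300 .15 -.085
```

```text
t 0.1 pos [0.156 0.553 0.23 ] F [-0.661  1.092  1.028] gap 1.0013097129061626
R [[-0.0006743795752841009, -0.9624816364623812, 0.27134598704400525], [-0.0016795390345630823, 0.27134675618483106, 0.9624801904749009], [-0.9999983621790688, 0.00019334080495936323, -0.001799516188679351]]
shift cm [  8.168 -53.095 -73.631] turn [-0.19  -0.002 -0.   ]
shift after turn [  8.046 -38.247 -82.339]
```

```bash
python3 -m pendant '0 -4 -2 -0.05 0 0;0 -4 -2 -0.05 0 0;0 -4 -3 -0.05 0 0;0 -4 -3 -0.04 0 0;0 -4 -3 0 0 0;0 -4 -4 0 0 0;0 -4 -4 0 0 0;0 -3 -4 0 0 0;0 -3 -4 0 0 0;0 -2 -4 0 0 0' 8.5; python3 g.py .467 -.300 .15 -.085
```

```text
t: 1.1
eef_pos: [0.4693, 0.1887, 0.2255]
eef_rot: [-0.484, 0.518, 0.484, 0.513]
contact_force: [0.8, 0.0, 0.2]
finger_gap: 0.995
t 1.1 pos [0.469 0.189 0.226] F [0.751 0.008 0.223] gap 0.9948391650380802
R [[-0.005453163450386933, -0.9979938021328731, 0.06307641328384933], [-0.004178786794986733, 0.0630995429681104, 0.9979984896873029], [-0.999976400096175, 0.005178666004598487, -0.004514495443281419]]
shift cm [  7.759  -2.889 -48.749] turn [ 0.022 -0.005 -0.005]
shift after turn [  7.553  -3.916 -48.709]
```

```bash
python3 -m pendant '0.5 -0.3 -4.5 0.01 0 0;0.5 -0.3 -4.5 0.01 0 0;0.5 -0.3 -4.5 0 0 0;0.5 -0.3 -4.5 0 0 0;0.5 -0.3 -4.5 0 0 0;0.5 -0.3 -4.5 0 0 0;0.5 -0.3 -4.5 0 0 0;0.5 -0.3 -4.5 0 0 0;0.5 -0.3 -4.5 0 0 0;0.5 -0.3 -4.5 0 0 0'; python3 g.py .467 -.300 .15 -.085
```

```text
t: 2.1
eef_pos: [0.4601, -0.2804, 0.1726]
eef_rot: [-0.477, 0.523, 0.479, 0.519]
contact_force: [0.1, -0.5, 0.4]
finger_gap: 0.995
t 2.1 pos [ 0.46  -0.28   0.173] F [ 0.103 -0.463  0.412] gap 0.9953787883316866
R [[-0.006968612628343751, -0.9963407416565937, 0.08518547383929415], [-0.0017307681426009802, 0.08519943218785958, 0.9963624145844238], [-0.9999742211075608, 0.006795827400346677, -0.0023181566539067777]]
shift cm [ 2.258 -0.874 -1.887] turn [-0.    -0.002 -0.007]
shift after turn [ 2.26  -0.858 -1.893]
```

```bash
python3 -m pendant '1.2 -0.5 -1.0 0 0 -0.005;1.2 -0.4 -0.9 0 0 -0.002;0 0 0 0 0 0'
python3 - <<'E'
from h import *
import g
g.delta([.467,-.3,.15],-.085)
s=bot.get_state()
for n in('top','side'):
    c=snap(n,n+'1.png'); p=proj(c,s['eef_pos'])[0]; print(n,p)
    x,y=[int(v) for v in p]; im=cv2.cvtColor(c['pixels'],cv2.COLOR_RGB2BGR); x0=max(0,x-60);y0=max(0,y-50)
    z=cv2.resize(im[y0:y0+100,x0:x0+120],None,fx=5,fy=5,interpolation=2); cv2.circle(z,(int((p[0]-x0+.4)*5),int((p[1]-y0+.4)*5)),3,(0,0,255),-1); cv2.imwrite('pics/'+n+'1z.png',z)
    print(x0,y0)
E
```

```text
t: 2.4
eef_pos: [0.4661, -0.3057, 0.1452]
eef_rot: [-0.476, 0.523, 0.476, 0.522]
contact_force: [0.7, 0.8, -0.6]
finger_gap: 0.995
t 2.4 pos [ 0.466 -0.306  0.145] F [ 0.65   0.817 -0.554] gap 0.9949188668111637
R [[-0.0014527741149774065, -0.9956971020793828, 0.09265619438596895], [-0.0019088001769987928, 0.09265888449520213, 0.9956960819476943], [-0.9999971229604891, 0.0012696593339940887, -0.0020351992336036795]]
shift cm [-0.485 -0.037  0.576] turn [-0.008 -0.002 -0.001]
shift after turn [-0.483 -0.042  0.577]
top [474.293 277.191]
414 227
side [390.322 117.099]
330 67
```

View pics/top1z.png

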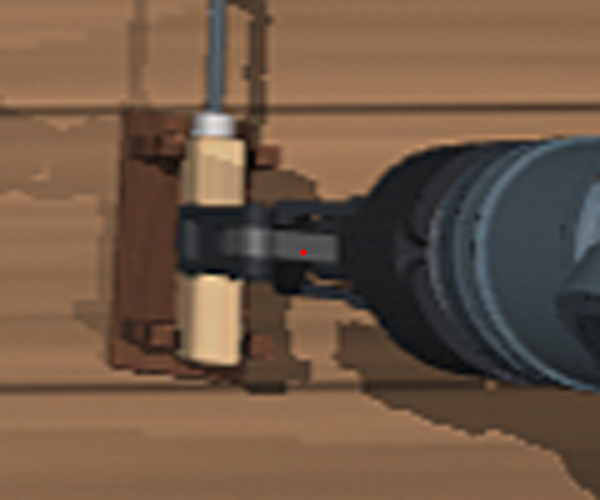

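View pics/side1z.png

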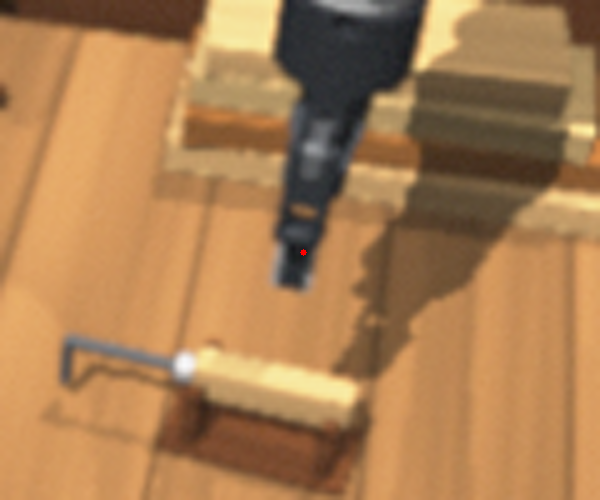

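Run:
```python
from h import *
from scipy.spatial.transform import Rotation as R
s=bot.get_state();Rc=R.from_quat(s['eef_rot']).as_matrix()
t=load('top1.png');d=load('side1.png')
for z in(.0425,.057):
  for y in(-.011,.011):
    P=s['eef_pos']+Rc@[-.013,y,z]; print(z,y,(proj(t,P)[0]-[414,227]+.4)*5,(proj(d,P)[0]-[330,67]+.4)*5)
```

```text
0.0425 -0.011 [207.31951395 214.87896098] [273.00636876 273.66731468]
0.0425 0.011 [206.34606428 271.9611877 ] [312.21128147 282.2911834 ]
0.057 -0.011 [170.56722615 211.76855944] [267.74670533 289.422648  ]
0.057 0.011 [169.38807487 268.83325941] [307.28180569 298.18256804]
```

```bash
python3 -m pendant '1 0 0.4 -0.004 0 0;2.5 0 0.3 -0.004 0 0;3 0 0 0 0 0;2.5 0 0 0 0 0;1 0 0 0 0 0;0 0 0 0 0 0' 5; python3 g.py .467 -.298 .028 -.085
```

```text
t: 3.1
eef_pos: [0.47, -0.2892, 0.0458]
eef_rot: [-0.484, 0.517, 0.48, 0.517]
contact_force: [-1.0, -0.1, -0.5]
finger_gap: 0.586
t 3.1 pos [ 0.47  -0.289  0.046] F [-1.037 -0.116 -0.55 ] gap 0.5860589154929952
R [[0.003653462492656079, -0.9975222068083698, 0.07025737780457786], [-0.0030665455888951865, 0.07024634045397762, 0.9975249610666269], [-0.9999886241902787, -0.0038598674827391433, -0.0028023049530181976]]
shift cm [ 1.78   0.247 -0.896] turn [ 0.015 -0.003  0.004]
shift after turn [ 1.779  0.227 -0.904]
```

```bash
python3 -m pendant '0 0.2 -0.7 0.012 0 0.004;0 0 0 0 0 0;0 0 0 0 0 0'; python3 g.py .467 -.298 .028 -.085
```

```text
t: 3.4
eef_pos: [0.469, -0.2966, 0.0486]
eef_rot: [-0.481, 0.521, 0.477, 0.519]
contact_force: [0.1, 0.2, -0.5]
finger_gap: 0.585
t 3.4 pos [ 0.469 -0.297  0.049] F [ 0.109  0.219 -0.509] gap 0.5854122230294646
R [[0.0021888102699499923, -0.9966718855050288, 0.08148841484194314], [-0.005001063101978898, 0.08147668099185085, 0.9966627011293249], [-0.999985099127708, -0.0025890342606127437, -0.004806081995262501]]
shift cm [ 2.064  0.197 -0.144] turn [ 0.003 -0.005  0.003]
shift after turn [ 2.063  0.191 -0.154]
```

```bash
python3 -m pendant '1 0.1 -0.1 0.002 -0.004 0.002;1 0.1 0 0 0 0;0.2 0 0 0 0 0;0 0 0 0 0 0'
python3 - <<'E'
from h import *
import g
g.delta([.467,-.298,.028],-.085)
for n in('top','side'):
    c=snap(n,n+'2.png')
a=cv2.imread('pics/top2.png')[210:310,410:500];b=cv2.imread('pics/side2.png')[95:185,330:430]
cv2.imwrite('pics/z2.png',np.hstack([cv2.resize(a,(400,444),interpolation=2),cv2.resize(b,(400,444),interpolation=2)]))
E
```

```text
t: 3.8
eef_pos: [0.4681, -0.2992, 0.0265]
eef_rot: [-0.48, 0.52, 0.477, 0.521]
contact_force: [0.4, -0.1, 0.6]
finger_gap: 0.586
t 3.8 pos [ 0.468 -0.299  0.027] F [ 0.373 -0.067  0.575] gap 0.5863166922671603
R [[0.0035704558756238236, -0.996414535470617, 0.08453002630849654], [-0.00301327091015402, 0.08451946103608016, 0.9964172724840699], [-0.9999890859620733, -0.003812375774423782, -0.002700693927927378]]
shift cm [-0.147  0.122  0.113] turn [ 0.    -0.003  0.004]
shift after turn [-0.146  0.122  0.113]
```

View pics/z2.png

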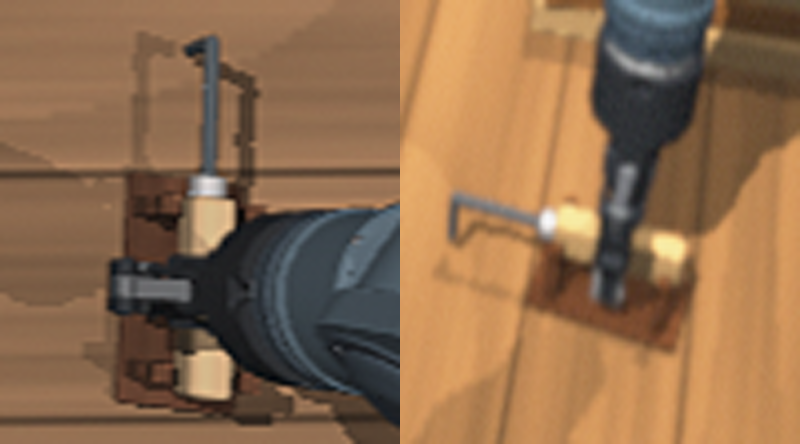

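```bash
python3 -m pendant '0 0 0 0 0 0;0 0 0 0 0 0;0 0 0 0 0 0;0 0 0 0 0 0;0 0 0 0 0 0;0 0 0 0 0 0' 1.5 80; python3 g.py .467 -.298 .028 -.085
```

```text
t: 4.5
eef_pos: [0.4686, -0.2997, 0.0274]
eef_rot: [-0.481, 0.521, 0.476, 0.521]
contact_force: [-0.2, -0.6, 0.0]
finger_gap: 0.246
t 4.5 pos [ 0.469 -0.3    0.027] F [-0.163 -0.609  0.033] gap 0.24582742100669547
R [[0.004257048835835164, -0.9964219800428528, 0.08441039759822533], [-0.004261437060931184, 0.08439231944274256, 0.9964234925839767], [-0.999981858680139, -0.004601533065756391, -0.0038869273288438255]]
shift cm [-0.059  0.169  0.153] turn [ 0.    -0.004  0.005]
shift after turn [-0.057  0.169  0.153]
```

```bash
echo "grasp TCP .4686 -.2997 .0274 yaw -.0845" > notes; python3 -m pendant '-0.5 0 0 0 0 0;-1 0 0 0 0 0;-2 0 0 0 0 0;-3 0 0 0 0 0;-3 0 0 0 0 0;-1 0 0 0 0 0;0 0 0 0 0 0;0 0 0 0 0 0'
python3 - <<'E'
from h import *
import g
g.delta([.467,-.298,.14],-.085)
for n in('top','side'):
    c=snap(n,n+'3.png')
a=cv2.imread('pics/top3.png')[190:310,410:510];b=cv2.imread('pics/side3.png')[60:180,300:400]
cv2.imwrite('pics/z5.png',np.hstack([cv2.resize(a,(400,480),interpolation=2),cv2.resize(b,(400,480),interpolation=2)]))
E
```

```text
t: 5.3
eef_pos: [0.4666, -0.2978, 0.1372]
eef_rot: [-0.479, 0.521, 0.478, 0.521]
contact_force: [0.3, 0.5, -1.6]
finger_gap: 0.248
t 5.3 pos [ 0.467 -0.298  0.137] F [ 0.269  0.507 -1.574] gap 0.24806513149285075
R [[0.0015104605155349948, -0.9964465529873735, 0.08421392728410448], [-0.0017685683780747086, 0.08421122978050849, 0.9964463562805308], [-0.9999972953338039, -0.0016540309657985808, -0.0016350861265069239]]
shift cm [-0.283 -0.045 -0.021] turn [ 0.001 -0.002  0.002]
shift after turn [-0.283 -0.045 -0.02 ]
```

View pics/z5.png

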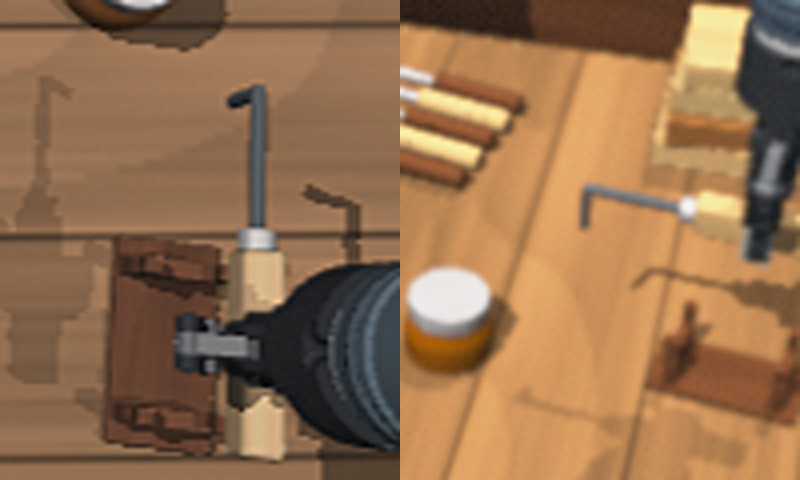

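Run:
```python
from h import *
np.set_printoptions(precision=4,suppress=True)
t=load('top3.png');s=load('side3.png')
pt=np.array([[235,101.]])/4+[410-.375,190-.375]; ps=np.array([[186,226.]])/4+[300-.375,60-.375]
print(tri(t,pt,s,ps)); print(onz(t,pt,.1218),onz(s,ps,.1218))
# expected w/ origin at TCP
y=-.0845
print(np.array([.4666,-.2978])+.130*np.array([np.cos(y),np.sin(y)]))
# eye at z .036
print('eye',onz(t,[[311.65,192.42]],.036),onz(t,[[312-.375,192.4]],.036),onz(s,[[294.3,215.6]],.036))
```

```text
[[ 0.5949 -0.3153  0.1165  0.0018]]
[[ 0.595  -0.3132  0.1218]] [[ 0.5932 -0.3082  0.1218]]
[ 0.5961 -0.3088]
eye [[0.6626 0.0199 0.036 ]] [[0.6627 0.0199 0.036 ]] [[0.664  0.0225 0.036 ]]
```

```bash
python3 g.py .5353 .0377 .13 -.114|tail -2;  python3 -m pendant '0 -0.9 1.5 0.005 0 0;0 -1 3 0.005 0 0;0 -1 3.5 0.005 0 0;0 -1 4 0.005 0 0;0 -1 4 0.005 0 0;0 -1 4 0.004 0 0;0 -1 4 0 0 0;0 -1 3.5 0 0 0;0 -1 2 0 0 0;0 0 0 0 0 0'; python3 g.py .5353 .0377 .13 -.114
```

```text
shift cm [ 0.616 -4.076 33.969] turn [ 0.03  -0.001  0.   ]
shift after turn [ 0.637 -3.066 34.075]
t: 6.4
eef_pos: [0.5811, -0.0008, 0.1194]
eef_rot: [-0.462, 0.533, 0.477, 0.524]
contact_force: [-0.2, -0.1, -1.8]
finger_gap: 0.246
t 6.4 pos [ 0.581 -0.001  0.119] F [-0.179 -0.097 -1.802] gap 0.24593573124590967
R [[-0.02420415488265454, -0.9925827972020056, 0.11913668446393283], [0.007750816716540598, 0.11898169597003908, 0.9928661948441591], [-0.9996769896954931, 0.02495489376325616, 0.004813475939644152]]
shift cm [-0.924  5.03   3.282] turn [-0.005  0.005 -0.025]
shift after turn [-1.065  4.987  3.304]
```

```bash
python3 -m pendant '-0.5 1.5 0 0 0 -0.01;-0.5 1.8 0.8 -0.002 0.004 -0.013;0 1.5 1.2 -0.002 0 0;0 0.3 0.8 0 0 0;0 0 0 0 0 0;0 0 0 0 0 0'; python3 g.py .5353 .0377 .13 -.114
```

```text
t: 7.0
eef_pos: [0.5275, 0.0316, 0.1229]
eef_rot: [-0.467, 0.532, 0.473, 0.524]
contact_force: [0.0, -0.9, -1.7]
finger_gap: 0.25
t 7.0 pos [0.528 0.032 0.123] F [ 0.033 -0.901 -1.672] gap 0.2500643670685083
R [[-0.014476592544622358, -0.9930725905569895, 0.11660728173114521], [-0.0008037625438657714, 0.11663102232843264, 0.9931749889100095], [-0.9998948855925156, 0.01428406507456248, -0.0024866143399409624]]
shift cm [-0.718 -0.69   0.694] turn [-0.003 -0.002 -0.014]
shift after turn [-0.707 -0.702  0.693]
```

```bash
python3 -m pendant '0.6 -0.5 0.5 -0.002 0 -0.01;1.2 -0.2 0.1 0 0 -0.003;1 0 0 0 0 0;0.2 0 0 0 0 0;0 0 0 0 0 0'
cat > v.py <<'E'
import sys
from h import *
import g
k=sys.argv[1]; g.delta([float(v) for v in sys.argv[2:5]],-.114)
for n in('top','side'): snap(n,n+k+'.png')
a=cv2.imread(f'pics/top{k}.png')[150:250,275:375];b=cv2.imread(f'pics/side{k}.png')[150:250,260:360]
cv2.imwrite(f'pics/v{k}.png',np.hstack([cv2.resize(a,(400,400),interpolation=2),cv2.resize(b,(400,400),interpolation=2)]))
E
python3 v.py 4 .5353 .0377 .08
```

```text
t: 7.5
eef_pos: [0.5388, 0.0351, 0.09]
eef_rot: [-0.471, 0.529, 0.469, 0.528]
contact_force: [0.2, 0.1, -2.0]
finger_gap: 0.249
t 7.5 pos [0.539 0.035 0.09 ] F [ 0.199  0.07  -1.96 ] gap 0.24908903649095046
R [[0.0015198384520243025, -0.993113985444712, 0.11714222981145717], [-0.0031212443423862535, 0.11713708336046244, 0.9931108505778996], [-0.9999939739442608, -0.0018749975798844076, -0.0029217219649648185]]
shift cm [0.995 0.383 0.22 ] turn [-0.003 -0.003  0.002]
shift after turn [0.996 0.38  0.219]
```

View pics/v4.png

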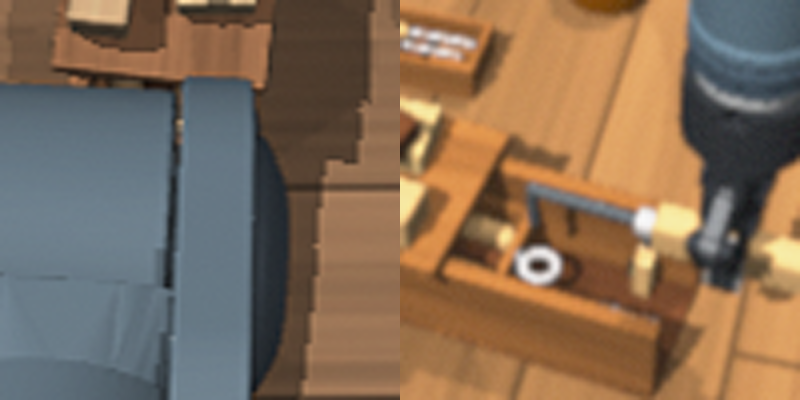

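```bash
cat > tip.py <<'E'
import sys
from h import *
np.set_printoptions(precision=4,suppress=True)
k,tx,ty,tz=sys.argv[1],*map(float,sys.argv[2:5])
s=load(f'side{k}.png'); p=np.array([[tx-400,ty]])/4+[260-.375,150-.375]
print('tip',onz(s,p,tz),'TCP+', onz(s,p,tz)[0,:2]-np.array(bot.get_state()['eef_pos'])[:2])
def w(img):
    im=img[200:232,283:307].astype(int); m=((im.min(2)>120)&((im.max(2)-im.min(2))<45))
    c=np.argwhere(m)[:,::-1]+[283,200]; return cv2.minEnclosingCircle(c.astype(np.float32)),c.mean(0)
r=w(s['pixels']); print(r, onz(s,[r[1]],.037),onz(s,[r[0][0]],.037))
E
python3 tip.py 4 537 229 .0746
```

```text
tip [[0.6636 0.0244 0.0746]] TCP+ [ 0.1247 -0.0108]
(((298.0, 209.5), 12.419842720031738), array([294.1216, 215.7432])) [[0.6641 0.0238 0.037 ]] [[0.6596 0.0014 0.037 ]]
```

Run:
```python
import cv2,numpy as np
b=cv2.imread('pics/side4.png')[185:235,280:330]
cv2.imwrite('pics/q4.png',cv2.resize(b,(600,600),interpolation=0))
```

```text
(no output)
```

View pics/q4.png

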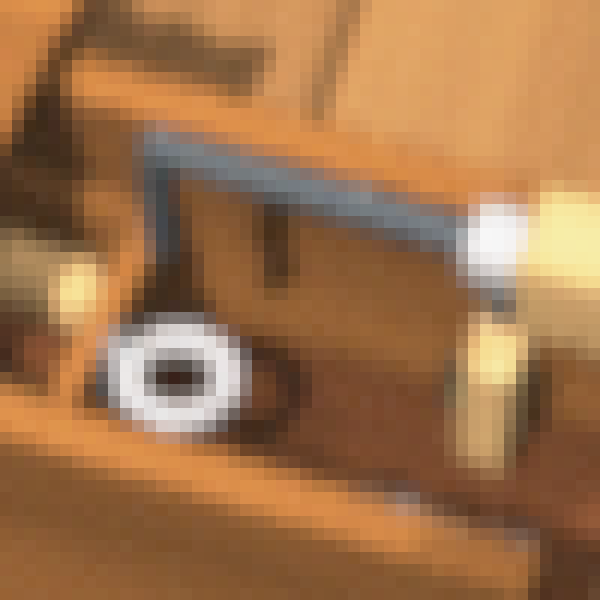

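Run:
```python
from h import *
np.set_printoptions(precision=4,suppress=True)
s=load('side4.png'); T=np.array([.5388,.0351])
im=s['pixels'][185:235,280:330].astype(int)
blue=(im[:,:,2]>im[:,:,0]+2)&(im[:,:,2]>60)
pts=[]
for c in range(13,38):
    r=np.where(blue[:25,c])[0]
    print(c+280,r+185) 
    if c>=18 and len(r): pts.append((c+280,r.mean()+185))
P=onz(s,pts,.1106); print(P[::3])
d=np.array([np.cos(-.1174),np.sin(-.1174)]); n=np.array([-d[1],d[0]])
print('lateral',(P[:,:2]-T)@n,'along',(P[:,:2]-T)@d)
# predicted pixel of tip centre, and hole
for L in (.126,.128,.130): print(L,proj(s,np.r_[T+L*d,.0746]),proj(s,np.r_[T+L*d,.1106]))
print(proj(s,[[.664,.023,.036],[.664,.023,.020]]))
```

```text
293 [197 198 199 200 202 203 204]
294 [197 198]
295 [197 198]
296 [198]
297 [198]
298 [198 199]
299 [198 199]
300 [199]
301 [199 200]
302 [199 200]
303 [199 200 201]
304 [200 201]
305 [200 201]
306 [200 201]
307 [201 202]
308 [201 202]
309 [201 202]
310 [201 202]
311 [202 203]
312 [202 203]
313 [202 203]
314 [203 204]
315 [203 204]
316 [203 204]
317 [204]
[[0.6523 0.0243 0.1106]
 [0.6444 0.0256 0.1106]
 [0.6366 0.0269 0.1106]
 [0.6287 0.0282 0.1106]
 [0.6217 0.0264 0.1106]
 [0.6139 0.0277 0.1106]
 [0.6062 0.029  0.1106]]
lateral [0.0026 0.0017 0.0023 0.0029 0.0021 0.0027 0.0033 0.0025 0.0016 0.0037
 0.0028 0.002  0.0011 0.0032 0.0023 0.0015 0.0035 0.0027 0.0018 0.0024] along [0.114  0.1117 0.1089 0.106  0.1037 0.1009 0.0981 0.0958 0.0935 0.0901
 0.0879 0.0856 0.0833 0.08   0.0777 0.0755 0.0721 0.0699 0.0676 0.0648]
0.126 [[294.1743 205.6404]] [[293.8242 196.4111]]
0.128 [[293.4385 205.4217]] [[293.0666 196.1902]]
0.13 [[292.7035 205.2032]] [[292.3098 195.9695]]
[[294.2365 215.741 ]
 [294.3816 219.4353]]
```

```bash
python3 -m pendant '0.8 0.2 0.04 -0.002 -0.003 0.002;1 0 0 0 0 0;0.6 0 0 0 0 0;0 0 0 0 0 0;0 0 0 0 0 0'; python3 v.py 5 .5368 .0355 .0384
python3 - <<'E'
import cv2,numpy as np
b=cv2.imread('pics/side5.png')[185:235,280:330]
cv2.imwrite('pics/q5.png',cv2.resize(b,(600,600),interpolation=0))
E
```

```text
t: 8.1
eef_pos: [0.5374, 0.0357, 0.0651]
eef_rot: [-0.471, 0.527, 0.47, 0.528]
contact_force: [0.7, -0.5, -1.7]
finger_gap: 0.245
t 8.1 pos [0.537 0.036 0.065] F [ 0.728 -0.462 -1.676] gap 0.2454313344864233
R [[0.0016508360626080187, -0.9933631475873794, 0.11500839863066015], [0.0003296708246846025, 0.1150090897170804, 0.9933643846039559], [-0.999998583027717, -0.0016019668357924455, 0.0005173440009090258]]
shift cm [ 2.668  0.057 -0.031] turn [-0.001  0.001  0.002]
shift after turn [ 2.668  0.053 -0.029]
```

View pics/q5.png

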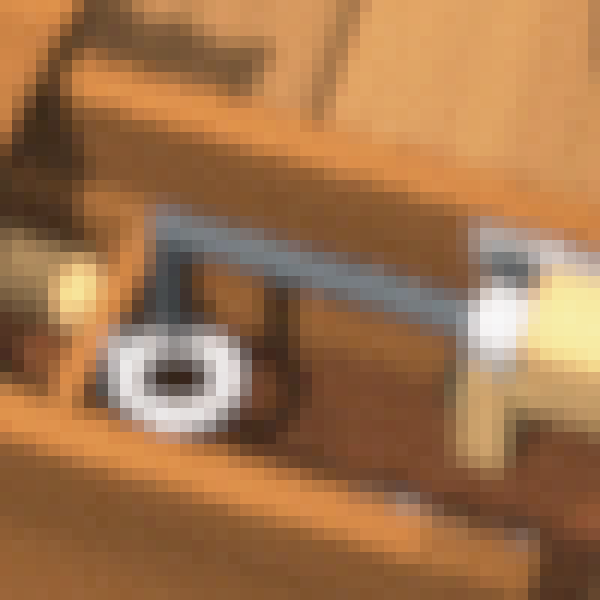

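Run:
```python
from h import *
np.set_printoptions(precision=1,suppress=True)
s=load('side5.png'); T=np.array([.5374,.0357]); y=-.1155
d=np.array([np.cos(y),np.sin(y)]); n=np.array([-d[1],d[0]])
q=lambda P:(proj(s,P)+.5-[280,185])*12
for l in(0,.0025,.004):
  c=T+.1278*d+l*n
  print(l,'tip',q(np.r_[c,.0497]),'front rim',q(np.r_[c+[0,.004],.0497]),'rodtop',q(np.r_[c,.0897]), 'rod mid at 60back', q(np.r_[c-.06*d,.0857]),q(np.r_[c-.06*d,.0897]),q(np.r_[c-.06*d+[0,.004],.0857]))
print(q([[.664,.023,.036],[.664,.023,.039],[.664,.02,.039],[.664,.031,.036],[.664,.034,.036],[.664,.037,.036],[.664,.012,.036],[.664,.015,.036]]))
im=s['pixels'][185:235,280:330]
for r in range(16,36): print(r,' '.join('%3d/%3d'%(im[r,c,0],im[r,c,2]) for c in range(9,22)))
```

```text
0 tip [[176.2 328.5]] front rim [[171.3 342.8]] rodtop [[171.6 209.9]] rod mid at 60back [[443.5 301.9]] [[443.9 289.8]] [[439.1 316.8]]
0.0025 tip [[171.9 337.1]] front rim [[167.  351.5]] rodtop [[167.1 218.6]] rod mid at 60back [[439.4 310.8]] [[439.8 298.7]] [[435.  325.8]]
0.004 tip [[169.3 342.3]] front rim [[164.3 356.7]] rodtop [[164.4 223.9]] rod mid at 60back [[436.9 316.2]] [[437.3 304.1]] [[432.5 331.2]]
[[176.8 374.9]
 [176.5 366.5]
 [180.1 355.8]
 [167.1 403.6]
 [163.4 414.4]
 [159.8 425.3]
 [190.1 335.9]
 [186.5 346.5]]
16 169/ 57 164/ 57 158/ 57 144/ 61 135/ 67 128/ 62 126/ 54 125/ 50 129/ 47 129/ 47 129/ 47 130/ 45 127/ 45
17 173/ 60 179/ 67 174/ 68 154/ 84 134/105 124/101 122/ 85 122/ 68 121/ 61 126/ 56 127/ 52 128/ 47 127/ 50
18 155/ 54 173/ 59 183/ 71 156/101 131/127 125/131 119/118 121/111 119/100 122/ 90 117/ 72 124/ 69 126/ 61
19 150/ 54 175/ 62 190/ 77 156/ 97 120/121 113/126 118/127 122/130 123/131 120/122 120/115 123/110 121/100
20 160/ 59 191/ 67 200/ 76 149/ 83  98/ 92  87/ 97  95/104 106/113 115/125 120/131 120/130 122/132 124/129
21 173/ 61 207/ 69 200/ 
[... 880 characters left out ...]
34 152/144 186/179 226/220 234/229 189/181 106/ 90  69/ 34
30 187/183 235/232 222/215 157/149 100/ 89  87/ 71  91/ 78 125/115 193/184 234/230 220/212 133/117  90/ 44
31 176/171 233/230 205/196 118/109  62/ 42  53/ 27  56/ 29  89/ 73 171/163 232/228 224/216 143/120 107/ 47
32 162/157 229/225 212/203 150/142 111/100  98/ 81  99/ 86 132/120 190/179 231/228 210/199 136/110 111/ 46
33 137/123 201/193 223/218 214/208 202/194 184/171 189/176 212/201 222/212 215/206 166/155 119/ 79 109/ 45
34 142/ 78 156/133 199/186 222/216 234/231 231/226 228/223 228/224 214/207 161/152 114/ 95  91/ 49  91/ 36
35 191/ 66 182/ 84 186/113 195/155 216/196 217/203 205/194 181/173 151/143 107/ 90  78/ 50  68/ 30  68/ 28
```

```bash
python3 -m pendant '0 0 0.2 0 0 0.002;0.4 0 0 0 0 0;0.3 0 0 0 0 0;0 0 0 0 0 0'; python3 v.py 6 .5374 .038 .0384
python3 - <<'E'
import cv2,numpy as np
b=cv2.imread('pics/side6.png')[185:235,280:330]
cv2.imwrite('pics/q6.png',cv2.resize(b,(600,600),interpolation=0))
E
```

```text
t: 8.6
eef_pos: [0.5387, 0.038, 0.0587]
eef_rot: [-0.471, 0.527, 0.47, 0.529]
contact_force: [0.3, -0.4, -1.7]
finger_gap: 0.246
t 8.6 pos [0.539 0.038 0.059] F [ 0.31  -0.439 -1.65 ] gap 0.24609811513420457
R [[0.001788219645569633, -0.9933897403363812, 0.11477641772122432], [0.000500551865254717, 0.11477747603752375, 0.9933911014511285], [-0.9999982758576786, -0.0017189499333714053, 0.0007024904249695041]]
shift cm [ 2.025  0.132 -0.012] turn [-0.001  0.001  0.002]
shift after turn [ 2.025  0.128 -0.01 ]
```

View pics/q6.png

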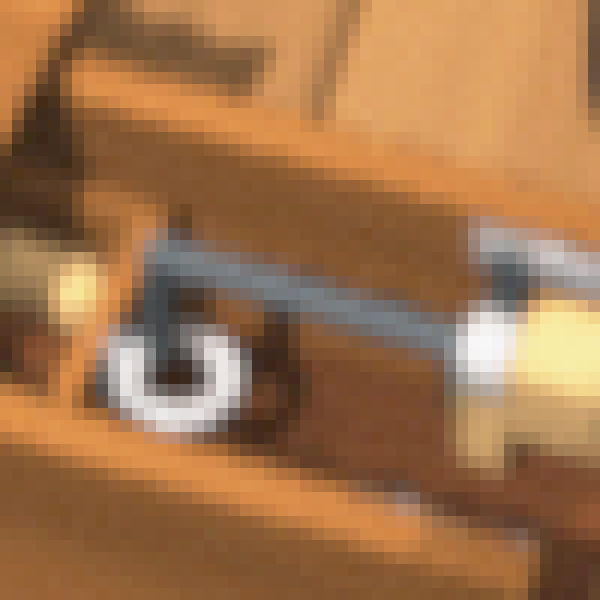

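```bash
python3 -m pendant '0.1 0.17 0.05 0 0 0.002;0.3 0 0 0 0 0;0.3 0 0 0 0 0;0 0 0 0 0 0'; python3 v.py 7 .5374 .0385 .0384
python3 - <<'E'
import cv2,numpy as np
b=cv2.imread('pics/side7.png')[185:235,280:330]
cv2.imwrite('pics/q7.png',cv2.resize(b,(600,600),interpolation=0))
E
```

```text
t: 9.1
eef_pos: [0.5371, 0.0386, 0.0515]
eef_rot: [-0.47, 0.528, 0.471, 0.528]
contact_force: [-1.4, -0.2, -1.4]
finger_gap: 0.243
t 9.1 pos [0.537 0.039 0.052] F [-1.388 -0.174 -1.444] gap 0.24272274999428634
R [[0.00015424786181844619, -0.9933710132062314, 0.11495219149377661], [0.0007115217334723867, 0.11495227278640818, 0.9933707609538655], [-0.9999997349721748, -7.143433331202598e-05, 0.0007245362075862238]]
shift cm [ 1.31  -0.03  -0.011] turn [-0.001  0.001  0.   ]
shift after turn [ 1.31 -0.03 -0.01]
```

View pics/q7.png

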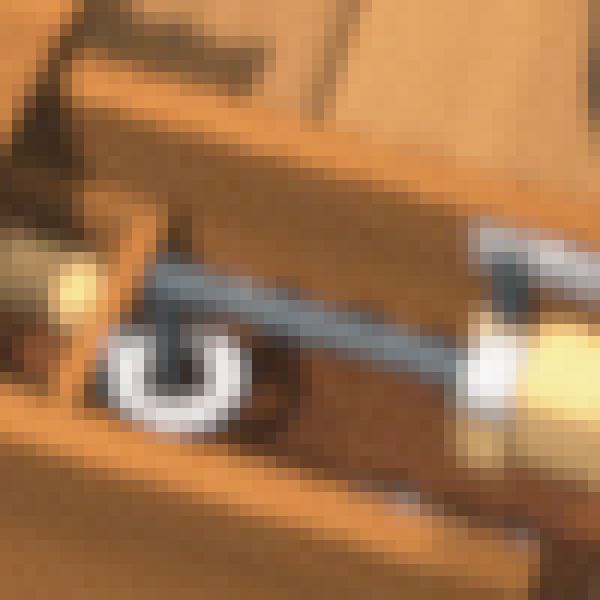

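```bash
python3 -m pendant '0.3 0 0 0 0 0;0.4 0 0 0 0 0;0.4 0 0 0 0 0;0.2 0 0 0 0 0;0 0 0 0 0 0'; python3 v.py 8 .5374 .0385 .0384
python3 - <<'E'
import cv2,numpy as np
b=cv2.imread('pics/side8.png')[185:235,280:330]
cv2.imwrite('pics/q8.png',cv2.resize(b,(600,600),interpolation=0))
E
```

```text
t: 9.7
eef_pos: [0.5375, 0.0386, 0.0377]
eef_rot: [-0.47, 0.528, 0.47, 0.528]
contact_force: [-1.0, 0.2, -1.4]
finger_gap: 0.242
t 9.7 pos [0.537 0.039 0.038] F [-0.952  0.214 -1.371] gap 0.24186365092184797
R [[0.000806644185020966, -0.9933559436805904, 0.11507961800250421], [0.0006451756316395718, 0.11508014846092599, 0.9933560002227879], [-0.9999994665366392, -0.0007270382760017902, 0.0007337177809744189]]
shift cm [-0.071  0.009 -0.008] turn [-0.001  0.001  0.001]
shift after turn [-0.071  0.009 -0.008]
```

View pics/q8.png

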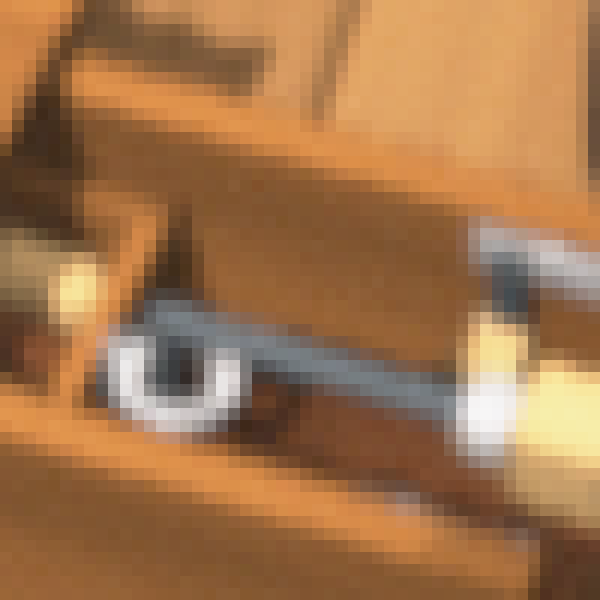

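```bash
python3 -m pendant '0 0.1 0 0 0 0;0 0.15 0 0 0 0;0 0.2 0 0 0 0;0 0.2 0 0 0 0;0 0.2 0 0 0 0'; python3 g.py .4674 .0466 .038 -.114; python3 -m pendant '0 0.2 0 0 0 0;0 0.2 0 0 0 0;0 0.2 0 0 0 0;0 0.2 0 0 0 0;0 0.2 0 0 0 0'; python3 g.py .4674 .0466 .038 -.114
```

```text
t: 10.3
eef_pos: [0.5309, 0.0394, 0.039]
eef_rot: [-0.472, 0.527, 0.469, 0.529]
contact_force: [3.3, -0.4, -3.6]
finger_gap: 0.247
t 10.3 pos [0.531 0.039 0.039] F [ 3.336 -0.377 -3.599] gap 0.24737178853034064
R [[0.005422393532989567, -0.9933249991829942, 0.1152217151689659], [0.00018364567936002274, 0.11522439633922635, 0.9933394710583717], [-0.9999852818530073, -0.005365117553771004, 0.0008072118658526417]]
shift cm [ 0.061  6.391 -0.012] turn [-0.001  0.001  0.005]
shift after turn [ 0.096  6.391 -0.002]
t: 10.8
eef_pos: [0.5239, 0.0401, 0.0401]
eef_rot: [-0.473, 0.525, 0.467, 0.531]
contact_force: [4.7, -1.0, -3.1]
finger_gap: 0.244
t 10.8 pos [0.524 0.04  0.04 ] F [ 4.716 -0.999 -3.112] gap 0.24354303381585587
R [[0.012365101043817217, -0.9932149169587319, 0.11563404778366654], [-0.0006105978554207803, 0.1156353671895391, 0.9932915428136893], [-0.9999233627865862, -0.012352756194450698, 0.000823388101270639]]
shift cm [ 0.139  5.691 -0.009] turn [-0.002  0.001  0.012]
shift after turn [0.209 5.689 0.002]
```

```bash
python3 -m pendant '0.04 0.3 0 0 0 0.004;0.04 0.35 0 0 0 0.004;0.04 0.35 0 0 0 0.004;0.03 0.35 0 0 0 0.004;0.03 0.35 0 0 0 0.003;0.03 0.35 0 0 0 0.002;0.02 0.35 0 0 0 0.002;0.02 0.35 0 0 0 0.002'; python3 g.py .4674 .0466 .038 -.114
```

```text
t: 11.6
eef_pos: [0.502, 0.043, 0.0409]
eef_rot: [-0.47, 0.528, 0.471, 0.528]
contact_force: [4.9, -1.5, -1.6]
finger_gap: 0.245
t 11.6 pos [0.502 0.043 0.041] F [ 4.907 -1.463 -1.585] gap 0.24533655396565443
R [[-4.257424453935066e-05, -0.9932796500896792, 0.11573908114875558], [0.0014426659397107078, 0.1157388998029315, 0.9932786244490481], [-0.9999989584506677, 0.00020926091731970908, 0.0014280432235692642]]
shift cm [ 0.292  3.479 -0.044] turn [-0.002  0.001 -0.   ]
shift after turn [ 0.291  3.479 -0.037]
```

```bash
python3 v.py 9 .4674 .0466 .038
```

```text
t 11.6 pos [0.502 0.043 0.041] F [ 4.907 -1.463 -1.585] gap 0.24533655396565443
R [[-4.257424453935066e-05, -0.9932796500896792, 0.11573908114875558], [0.0014426659397107078, 0.1157388998029315, 0.9932786244490481], [-0.9999989584506677, 0.00020926091731970908, 0.0014280432235692642]]
shift cm [ 0.292  3.479 -0.044] turn [-0.002  0.001 -0.   ]
shift after turn [ 0.291  3.479 -0.037]
```

View pics/v9.png

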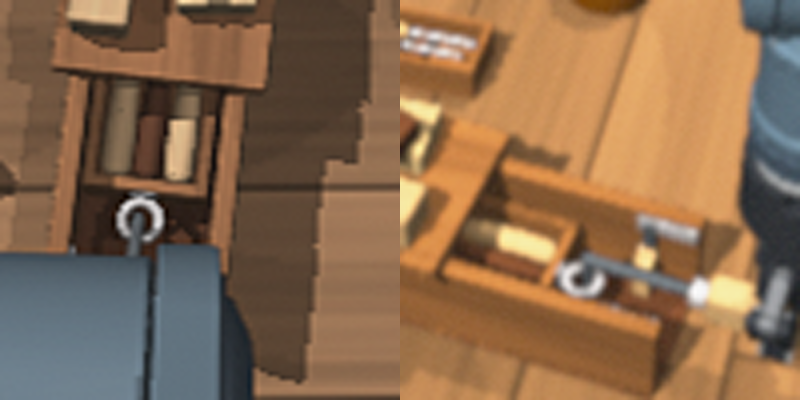

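```bash
python3 -m pendant '0.08 0.3 0 0 0 0.003;0.08 0.3 0 0 0 0.003;0.08 0.3 0 0 0 0.003;0.08 0.3 0 0 0 0.003;0.05 0.25 0 0 0 0.002;0.05 0.2 0 0 0 0.002'; python3 g.py .465 .0466 .0385 -.114
```

```text
t: 12.3
eef_pos: [0.494, 0.0442, 0.0407]
eef_rot: [-0.47, 0.528, 0.47, 0.529]
contact_force: [5.9, -0.4, -0.9]
finger_gap: 0.242
t 12.3 pos [0.494 0.044 0.041] F [ 5.868 -0.403 -0.917] gap 0.24208874839620287
R [[0.0005867375369139616, -0.9932429465032676, 0.11605216482500558], [0.0017598110615542062, 0.11605303066847239, 0.9932414596349121], [-0.9999982794005652, -0.0003785421642106268, 0.001816012593433003]]
shift cm [ 0.214  2.906 -0.099] turn [-0.002  0.002  0.   ]
shift after turn [ 0.215  2.906 -0.092]
```

```bash
for i in 1 2; do python3 -m pendant '0.1 0.3 -0.02 0 0 0.002;0.1 0.3 -0.02 0 0 0.002;0.1 0.3 -0.02 0 0 0.002;0.1 0.3 -0.02 0 0 0.002'; done; python3 g.py .465 .0466 .0385 -.114
```

```text
t: 12.7
eef_pos: [0.489, 0.0444, 0.0397]
eef_rot: [-0.471, 0.526, 0.469, 0.53]
contact_force: [5.8, -1.1, 1.0]
finger_gap: 0.249
t: 13.1
eef_pos: [0.4845, 0.0446, 0.0389]
eef_rot: [-0.473, 0.524, 0.468, 0.532]
contact_force: [5.7, -0.8, -0.2]
finger_gap: 0.244
t 13.1 pos [0.485 0.045 0.039] F [ 5.707 -0.795 -0.217] gap 0.24439337204732403
R [[0.0127688267451454, -0.9931702420263524, 0.11597339098633658], [0.002113384269172458, 0.11600939291269938, 0.9932458680321596], [-0.9999162418275263, -0.012437488064081015, 0.003580254205020561]]
shift cm [ 0.014  1.964 -0.024] turn [-0.002  0.004  0.012]
shift after turn [ 0.039  1.963 -0.02 ]
```

```bash
for i in 1 2; do python3 -m pendant '0.03 0.3 0 0 0 0.006;0.03 0.3 0 0 0 0.006;0.03 0.3 0 0 0 0.005;0.03 0.3 0 0 0 0.005'; done; python3 v.py 10 .465 .0466 .0385
```

```text
t: 13.5
eef_pos: [0.4786, 0.0455, 0.0403]
eef_rot: [-0.47, 0.527, 0.471, 0.53]
contact_force: [6.2, -0.4, 0.4]
finger_gap: 0.247
t: 13.9
eef_pos: [0.4724, 0.0464, 0.0418]
eef_rot: [-0.466, 0.529, 0.474, 0.527]
contact_force: [5.6, -1.5, -1.1]
finger_gap: 0.249
t 13.9 pos [0.472 0.046 0.042] F [ 5.644 -1.534 -1.078] gap 0.24935736180016296
R [[-0.008857622052771963, -0.9931689123654877, 0.11634884633001152], [0.005461236902699895, 0.11630362864298485, 0.9931986915295286], [-0.9999458572458126, 0.009432787246040297, 0.004393757128939246]]
shift cm [ 0.332  0.739 -0.071] turn [-0.003  0.004 -0.009]
shift after turn [ 0.325  0.742 -0.068]
```

View pics/v10.png

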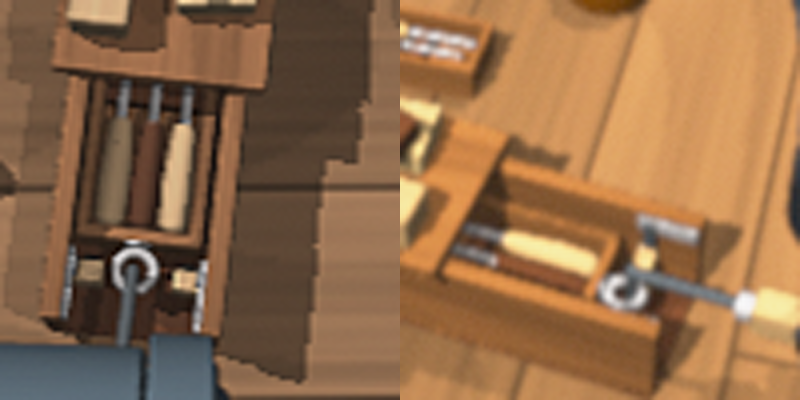

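```bash
for i in 1 2; do python3 -m pendant '0.1 0.25 0 0 0 -0.002;0.1 0.25 0 0 0 -0.002;0.1 0.25 0 0 0 -0.002'; done; python3 g.py .465 .0466 .0385 -.114
```

```text
t: 14.3
eef_pos: [0.4679, 0.0471, 0.04]
eef_rot: [-0.47, 0.527, 0.47, 0.53]
contact_force: [5.8, -0.5, -0.9]
finger_gap: 0.248
t: 14.6
eef_pos: [0.4639, 0.0477, 0.0384]
eef_rot: [-0.473, 0.523, 0.467, 0.533]
contact_force: [6.2, -1.0, -1.0]
finger_gap: 0.247
t 14.6 pos [0.464 0.048 0.038] F [ 6.201 -0.959 -1.002] gap 0.24658529734503376
R [[0.01594766061407782, -0.9930552274039592, 0.11656323368287741], [0.0029407231559610003, 0.11662413875543465, 0.9931717688330017], [-0.9998685034884629, -0.015495986100407144, 0.0047801826866558095]]
shift cm [-0.011 -0.125 -0.096] turn [-0.003  0.005  0.016]
shift after turn [-0.013 -0.125 -0.096]
```

```bash
for i in 1 2; do python3 -m pendant '0.05 0.22 0 0 0 0.006;0.05 0.22 0 0 0 0.005'; done; python3 g.py .465 .0466 .0385 -.114
```

```text
t: 14.8
eef_pos: [0.4626, 0.0479, 0.0387]
eef_rot: [-0.472, 0.525, 0.468, 0.532]
contact_force: [5.9, -0.9, 0.2]
finger_gap: 0.245
t: 15.0
eef_pos: [0.4619, 0.048, 0.0393]
eef_rot: [-0.471, 0.526, 0.469, 0.531]
contact_force: [5.8, -0.8, -0.4]
finger_gap: 0.249
t 15.0 pos [0.462 0.048 0.039] F [ 5.765 -0.805 -0.401] gap 0.24877325541243256
R [[0.007290133986627478, -0.9931034564089412, 0.11701443848974985], [0.0038850632542574703, 0.11704479367472656, 0.9931190374558083], [-0.9999658795328807, -0.0067853623525291895, 0.004711541974496358]]
shift cm [ 0.082 -0.321 -0.104] turn [-0.003  0.005  0.007]
shift after turn [ 0.08  -0.321 -0.104]
```

```bash
for i in 1 2 3; do python3 -m pendant '0.05 0.28 0 0 0 0.004;0.05 0.28 0 0 0 0.004'; done; python3 v.py 11 .465 .0466 .0385
```

```text
t: 15.2
eef_pos: [0.4597, 0.0483, 0.0396]
eef_rot: [-0.47, 0.526, 0.47, 0.531]
contact_force: [5.6, -0.7, -0.8]
finger_gap: 0.246
t: 15.4
eef_pos: [0.4594, 0.0484, 0.0402]
eef_rot: [-0.47, 0.526, 0.469, 0.531]
contact_force: [9.4, -0.9, -3.9]
finger_gap: 0.247
t: 15.6
eef_pos: [0.4594, 0.0484, 0.0405]
eef_rot: [-0.471, 0.525, 0.468, 0.532]
contact_force: [10.5, -1.1, -6.0]
finger_gap: 0.249
t 15.6 pos [0.459 0.048 0.041] F [10.462 -1.142 -5.973] gap 0.248635543070213
R [[0.008798902737818026, -0.9929693877892776, 0.1180439503913604], [0.0037881148716313873, 0.11808077260070521, 0.9929967680348915], [-0.9999541136953884, -0.008290117936923025, 0.0048004633382792705]]
shift cm [ 0.206 -0.572 -0.117] turn [-0.004  0.005  0.008]
shift after turn [ 0.202 -0.573 -0.118]
```

View pics/v11.png

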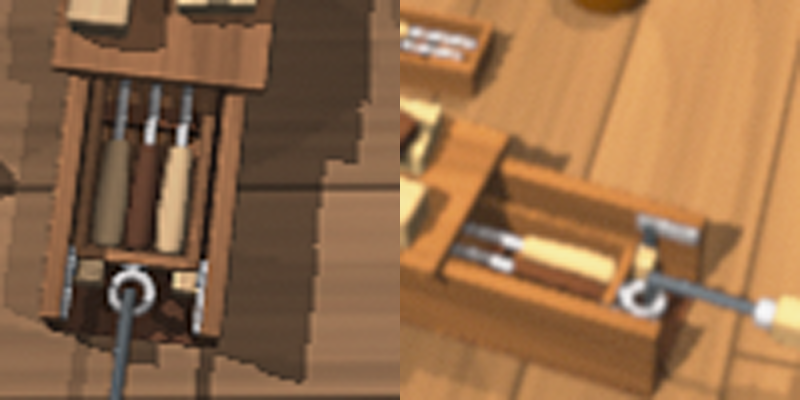

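```bash
python3 -m pendant '0.12 0.36 0 0 0 0.002;0.12 0.38 0 0 0 0.002'; python3 -m pendant '0.12 0.4 0 0 0 0.002;0.12 0.4 0 0 0 0.002'
```

```text
t: 15.9
eef_pos: [0.4594, 0.0485, 0.0395]
eef_rot: [-0.473, 0.524, 0.466, 0.534]
contact_force: [12.6, -2.0, -6.9]
finger_gap: 0.247
t: 16.1
eef_pos: [0.4594, 0.0486, 0.0386]
eef_rot: [-0.475, 0.521, 0.463, 0.537]
contact_force: [13.3, -1.4, -7.5]
finger_gap: 0.248
```

```bash
python3 -m pendant '0 0.38 0 0 0 0.02;0 0.38 0 0 0 0.02'; python3 g.py .465 .0466 .0385 -.114
```

```text
t: 16.3
eef_pos: [0.4593, 0.0487, 0.0404]
eef_rot: [-0.468, 0.528, 0.47, 0.53]
contact_force: [9.9, -2.3, -0.9]
finger_gap: 0.248
t 16.3 pos [0.459 0.049 0.04 ] F [ 9.881 -2.314 -0.932] gap 0.24822305202109524
R [[0.0003597890573745488, -0.9927973937455921, 0.11980486435781423], [0.005169026705476032, 0.1198051179421182, 0.9927839719081858], [-0.9999865757672712, 0.00026208173388209133, 0.005174900811851013]]
shift cm [ 0.191 -0.591 -0.138] turn [-0.006  0.005 -0.   ]
shift after turn [ 0.192 -0.59  -0.141]
```

```bash
python3 -m pendant '0.02 0.48 -0.03 0 0 0.008;0.02 0.48 -0.03 0 0 0.008'; python3 -m pendant '0.02 0.48 -0.03 0 0 0.008;0.02 0.48 -0.03 0 0 0.008';  python3 g.py .465 .0466 .0385 -.114
```

```text
t: 16.5
eef_pos: [0.4595, 0.0485, 0.0423]
eef_rot: [-0.468, 0.528, 0.471, 0.531]
contact_force: [15.5, -1.0, -10.7]
finger_gap: 0.244
t: 16.7
eef_pos: [0.4596, 0.0484, 0.0433]
eef_rot: [-0.467, 0.527, 0.471, 0.531]
contact_force: [17.3, -0.7, -14.2]
finger_gap: 0.246
t 16.7 pos [0.46  0.048 0.043] F [ 17.255  -0.679 -14.183] gap 0.24603615880408278
R [[0.0008463012819652227, -0.9927743997529985, 0.11999281215645363], [0.007743610836789205, 0.11999576355462166, 0.9927442033173259], [-0.9999696596724067, 8.90169486205683e-05, 0.007789211168940879]]
shift cm [ 0.476 -0.559 -0.12 ] turn [-0.006  0.008 -0.   ]
shift after turn [ 0.477 -0.559 -0.12 ]
```

```bash
python3 -m pendant '0.3 0.42 0 0 0 0.006;0.3 0.42 0 0 0 0.006'; python3 -m pendant '0.2 0.42 0 0 0 0.008;0.2 0.42 0 0 0 0.008';  python3 g.py .465 .0466 .0385 -.114
```

```text
t: 16.9
eef_pos: [0.4591, 0.0486, 0.04]
eef_rot: [-0.468, 0.527, 0.47, 0.532]
contact_force: [6.0, -1.5, 4.5]
finger_gap: 0.244
t: 17.1
eef_pos: [0.4591, 0.0486, 0.0395]
eef_rot: [-0.467, 0.527, 0.47, 0.532]
contact_force: [7.0, -1.1, 3.7]
finger_gap: 0.246
t 17.1 pos [0.459 0.049 0.039] F [ 7.033 -1.079  3.731] gap 0.24622439520791423
R [[0.0023461225299263866, -0.9926232859790698, 0.12121678036141975], [0.0072232155979309876, 0.12123077329997359, 0.9925980680827042], [-0.9999711600168781, -0.0014531817520526125, 0.007454354250713058]]
shift cm [ 0.096 -0.607 -0.131] turn [-0.008  0.007  0.001]
shift after turn [ 0.096 -0.606 -0.134]
```

```bash
python3 -m pendant '0.1 0.46 -0.03 0 0 0.006;0.1 0.46 -0.03 0 0 0.006'; python3 -m pendant '0.1 0.48 -0.03 0 0 0.006;0.1 0.48 -0.03 0 0 0.006';  python3 g.py .465 .0466 .0385 -.114
```

```text
t: 17.3
eef_pos: [0.4593, 0.0484, 0.0406]
eef_rot: [-0.468, 0.526, 0.469, 0.533]
contact_force: [13.0, -2.2, -5.8]
finger_gap: 0.247
t: 17.5
eef_pos: [0.4594, 0.0484, 0.041]
eef_rot: [-0.469, 0.524, 0.468, 0.535]
contact_force: [14.9, -1.3, -9.8]
finger_gap: 0.244
t 17.5 pos [0.459 0.048 0.041] F [14.855 -1.255 -9.764] gap 0.2435508373365301
R [[0.01250992721209604, -0.9925484642426453, 0.1212066328660032], [0.008234891201472139, 0.12131427379302459, 0.9925799884850444], [-0.9998878378538504, -0.01141897997358271, 0.0096911613501654]]
shift cm [ 0.251 -0.577 -0.116] turn [-0.008  0.01   0.011]
shift after turn [ 0.245 -0.579 -0.118]
```

```bash
python3 -m pendant '0.14 0.47 0 0 0 0.01;0.14 0.47 0 0 0 0.01;0.14 0.47 0 0 0 0.01'; python3 -m pendant '0.14 0.47 0 0 0 0.01;0.14 0.47 0 0 0 0.01;0.14 0.47 0 0 0 0.01';  python3 g.py .465 .0466 .0385 -.114
```

```text
t: 17.8
eef_pos: [0.4592, 0.0487, 0.0401]
eef_rot: [-0.468, 0.526, 0.469, 0.534]
contact_force: [10.3, -1.9, -2.2]
finger_gap: 0.245
t: 18.1
eef_pos: [0.4592, 0.0488, 0.0404]
eef_rot: [-0.466, 0.527, 0.471, 0.533]
contact_force: [9.2, -1.2, -0.3]
finger_gap: 0.25
t 18.1 pos [0.459 0.049 0.04 ] F [ 9.166 -1.219 -0.291] gap 0.25038090431820104
R [[0.0014486448310360167, -0.9924090841527102, 0.1229719932315178], [0.0099745870170862, 0.1229803446826224, 0.9923589786138794], [-0.9999492032308401, -0.0002109808577489547, 0.010077025607071521]]
shift cm [ 0.184 -0.601 -0.151] turn [-0.009  0.01   0.   ]
shift after turn [ 0.185 -0.599 -0.154]
```

```bash
python3 -m pendant '0.13 0.55 0 0 0.003 0.009;0.13 0.58 0 0 0.003 0.009'; python3 -m pendant '0.13 0.58 0 0 0.003 0.009;0.13 0.58 0 0 0.003 0.009';  python3 g.py .465 .0466 .0385 -.114
```

```text
t: 18.3
eef_pos: [0.4593, 0.0489, 0.0411]
eef_rot: [-0.468, 0.528, 0.468, 0.532]
contact_force: [14.6, -2.5, -6.0]
finger_gap: 0.247
t: 18.5
eef_pos: [0.4594, 0.0491, 0.0415]
eef_rot: [-0.469, 0.53, 0.466, 0.531]
contact_force: [14.7, -1.5, -8.0]
finger_gap: 0.247
t 18.5 pos [0.459 0.049 0.041] F [14.729 -1.512 -8.042] gap 0.24688318223252892
R [[0.004426780816005893, -0.9921599073150253, 0.12489644481828804], [-0.0024272380805870353, 0.12488663985253437, 0.9921680481156627], [-0.9999872559822487, -0.0046952638886452736, -0.0018553625275921082]]
shift cm [ 0.299 -0.582 -0.176] turn [-0.011 -0.002  0.005]
shift after turn [ 0.296 -0.582 -0.183]
```

```bash
for i in 1 2 3; do python3 -m pendant '0.14 0.58 -0.02 -0.002 0 0.008;0.14 0.58 -0.02 -0.002 0 0.008;0.14 0.58 -0.02 -0.002 0 0.008'; done;  python3 v.py 12 .465 .0466 .0385
```

```text
t: 18.8
eef_pos: [0.4594, 0.0486, 0.0409]
eef_rot: [-0.472, 0.527, 0.466, 0.531]
contact_force: [15.8, -2.1, -9.0]
finger_gap: 0.243
t: 19.1
eef_pos: [0.4592, 0.048, 0.0402]
eef_rot: [-0.475, 0.525, 0.465, 0.531]
contact_force: [16.0, -2.1, -9.5]
finger_gap: 0.248
t: 19.4
eef_pos: [0.4592, 0.0475, 0.0395]
eef_rot: [-0.477, 0.523, 0.465, 0.532]
contact_force: [16.5, -2.2, -8.7]
finger_gap: 0.244
t 19.4 pos [0.459 0.047 0.04 ] F [16.515 -2.242 -8.683] gap 0.24448113431065588
R [[0.02126843908835746, -0.993510293375975, 0.11173607499249977], [-0.004319105670647527, 0.11166900657912018, 0.9937360707430514], [-0.9997644716756797, -0.021617815005618324, -0.0019160504774814457]]
shift cm [ 0.115 -0.587 -0.02 ] turn [ 0.002 -0.002  0.022]
shift after turn [ 0.102 -0.589 -0.019]
```

View pics/v12.png

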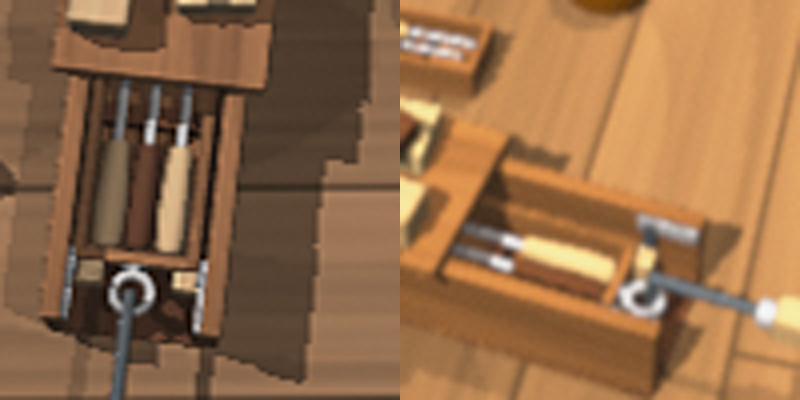

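```bash
python3 -m pendant '0 0.2 0 0 0 0.005;0 0 0 0 0 0.005;0 -0.1 0 0 0 0.004;0 0 0 0 0 0';  python3 g.py .463 .0475 .0385 -.114
```

```text
t: 19.9
eef_pos: [0.4593, 0.0473, 0.0396]
eef_rot: [-0.474, 0.526, 0.468, 0.529]
contact_force: [6.0, -1.1, -2.0]
finger_gap: 0.247
t 19.9 pos [0.459 0.047 0.04 ] F [ 5.999 -1.095 -2.044] gap 0.24687139535491762
R [[0.008189975698728036, -0.9936506328529562, 0.11221115866514408], [-0.002921612157499587, 0.11219066561914862, 0.9936824033514601], [-0.999962193525563, -0.008466072221065324, -0.001984222944205416]]
shift cm [ 0.117 -0.361  0.062] turn [ 0.002 -0.002  0.008]
shift after turn [ 0.114 -0.362  0.062]
```

```bash
python3 -m pendant '0 -0.1 0.02 0 0 0.003;0 -0.1 0 0 0 0.002;0 0 0 0 0 0';  python3 g.py .463 .0475 .0385 -.114
```

```text
t: 20.2
eef_pos: [0.4594, 0.0474, 0.0389]
eef_rot: [-0.472, 0.528, 0.471, 0.527]
contact_force: [4.6, -0.3, -2.2]
finger_gap: 0.244
t 20.2 pos [0.459 0.047 0.039] F [ 4.59  -0.319 -2.211] gap 0.24414060814557798
R [[-0.0008350998101718243, -0.9936919453459598, 0.11214107348723573], [-0.0022743832992581647, 0.11214270990420008, 0.9936895087480551], [-0.9999970648901504, 0.0005747781354250026, -0.0023536867208553414]]
shift cm [ 0.043 -0.355  0.052] turn [ 0.002 -0.002 -0.001]
shift after turn [ 0.043 -0.355  0.053]
```

```bash
python3 -m pendant '0 -0.2 0.02 0 0 0;0 -0.1 0 0 0 0;0 0 0 0 0 0';  python3 g.py .463 .0475 .0385 -.114
```

```text
t: 20.5
eef_pos: [0.4595, 0.0476, 0.0378]
eef_rot: [-0.47, 0.529, 0.472, 0.525]
contact_force: [2.7, -0.5, -1.1]
finger_gap: 0.247
t 20.5 pos [0.46  0.048 0.038] F [ 2.65  -0.461 -1.099] gap 0.2473828210508252
R [[-0.006426945013211949, -0.9937069126392815, 0.11182694733696713], [-0.0016463974068596232, 0.11183962053027402, 0.9937249059247852], [-0.999977991634504, 0.006202503732525233, -0.002354823575594356]]
shift cm [-0.072 -0.347  0.029] turn [ 0.002 -0.002 -0.006]
shift after turn [-0.07  -0.347  0.03 ]
```

```bash
python3 -m pendant '-0.1 -0.25 0.01 0 0 -0.004;0 -0.15 0 0 0 0;0 0 0 0 0 0';  python3 v.py 13 .463 .0475 .0385
```

```text
t: 20.8
eef_pos: [0.461, 0.0476, 0.0379]
eef_rot: [-0.47, 0.529, 0.473, 0.525]
contact_force: [-0.4, 0.1, -1.4]
finger_gap: 0.246
t 20.8 pos [0.461 0.048 0.038] F [-0.446  0.111 -1.4  ] gap 0.2456760912427061
R [[-0.0070982730444771325, -0.9937389750205365, 0.11150095983855801], [-0.0014718538819171734, 0.1115140309060147, 0.9937617695188534], [-0.9999737237377472, 0.006889879260631726, -0.0022541956076575498]]
shift cm [-0.06  -0.194  0.016] turn [ 0.002 -0.002 -0.007]
shift after turn [-0.059 -0.194  0.016]
```

View pics/v13.png

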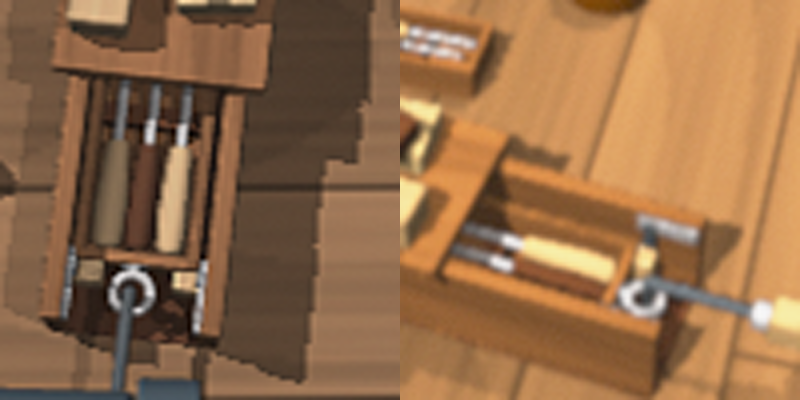

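```bash
python3 -m pendant '0 -0.2 0 0 0 -0.004;0 -0.05 0 0 0 -0.002;0 0 0 0 0 0';  python3 g.py .463 .0475 .0385 -.114
```

```text
t: 21.2
eef_pos: [0.463, 0.0473, 0.0377]
eef_rot: [-0.471, 0.528, 0.471, 0.526]
contact_force: [0.3, 0.2, -1.9]
finger_gap: 0.243
t 21.2 pos [0.463 0.047 0.038] F [ 0.318  0.233 -1.935] gap 0.2431134137049575
R [[-0.0016442950785468535, -0.9937682990870933, 0.11145341638209277], [-0.0020961162747364925, 0.11145674736770447, 0.9937670752056411], [-0.999996451288832, 0.0014004269910291023, -0.002266321686201278]]
shift cm [-0.084  0.006  0.016] turn [ 0.002 -0.002 -0.001]
shift after turn [-0.084  0.006  0.016]
```

Free. Lift out slowly.

```bash
python3 -m pendant '-0.2 0 0 0 0 0;-0.3 0 0 0 0 0;-0.4 0 0 0 0 0;-0.3 0 0 0 0 0'; python3 g.py .463 .0475 .16 -.114; python3 -m pendant '-0.4 0 0 0 0 0;-0.5 0 0 0 0 0;-0.5 0 0 0 0 0';python3 g.py .463 .0475 .16 -.114
```

```text
t: 21.6
eef_pos: [0.4626, 0.0474, 0.0503]
eef_rot: [-0.471, 0.528, 0.471, 0.526]
contact_force: [-0.3, -0.3, -1.2]
finger_gap: 0.249
t 21.6 pos [0.463 0.047 0.05 ] F [-0.261 -0.338 -1.152] gap 0.24899949944818156
R [[-0.002584216078742041, -0.9937712590766659, 0.11140918481182982], [-0.0020562654336230834, 0.11141460205524903, 0.9937718843986969], [-0.9999945467849937, 0.0023390344265482033, -0.0023313768950052882]]
shift cm [-10.97   -0.013  -0.009] turn [ 0.002 -0.002 -0.002]
shift after turn [-10.97   -0.038   0.016]
t: 21.9
eef_pos: [0.4627, 0.0474, 0.0656]
eef_rot: [-0.471, 0.528, 0.471, 0.526]
contact_force: [0.4, -0.3, -1.1]
finger_gap: 0.239
t 21.9 pos [0.463 0.047 0.066] F [ 0.363 -0.266 -1.099] gap 0.23905819672489972
R [[-0.0023965129911103222, -0.99376509688842, 0.1114683315199102], [-0.002051232200697306, 0.11147330229425761, 0.9937653119937684], [-0.9999950245735937, 0.002152924049336258, -0.00230559018377674]]
shift cm [-9.438 -0.013 -0.007] turn [ 0.002 -0.002 -0.002]
shift after turn [-9.438 -0.033  0.015]
```

Tip is out (no forces). Rise, look, and head back.

```bash
python3 -m pendant '-1 0 0 0 0 0;-2 0 0 0 0 0;-2.5 0 0 0 0 0;-2 0 0 0 0 0;-1 0 0 0 0 0;0 0 0 0 0 0'; python3 v.py 14 .4666 -.2978 .14
```

```text
t: 22.5
eef_pos: [0.4629, 0.0476, 0.1573]
eef_rot: [-0.472, 0.528, 0.471, 0.526]
contact_force: [0.0, -0.0, -1.0]
finger_gap: 0.245
t 22.5 pos [0.463 0.048 0.157] F [ 0.025 -0.029 -1.044] gap 0.24468065737898645
R [[-0.0008322684534305957, -0.9937673066491199, 0.11147128582991994], [-0.0020951518133140445, 0.11147281263711675, 0.9937652752947498], [-0.9999974588308217, 0.000593530222103622, -0.0021748686799110684]]
shift cm [  1.804  -4.221 -34.28 ] turn [ 0.002 -0.002 -0.001]
shift after turn [  1.732  -4.299 -34.274]
```

View pics/v14.png

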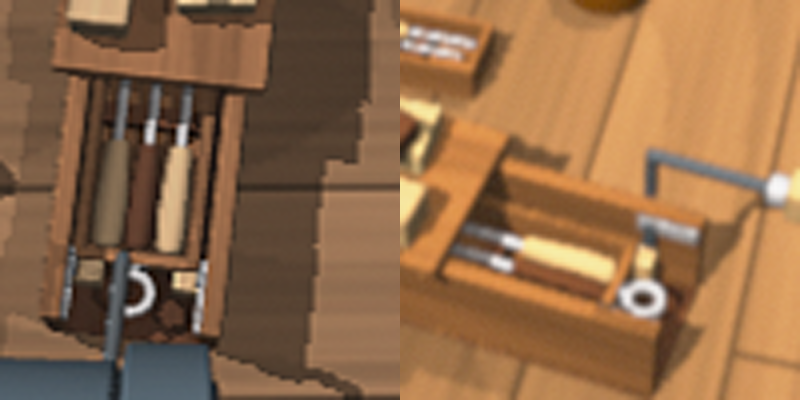

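```bash
python3 -m pendant '0 -0.4 -1.5 -0.005 0 0;0 -0.4 -3 -0.005 0 0;0 -0.4 -3.5 -0.005 0 0;0 -0.4 -4 -0.005 0 0;0 -0.4 -4 -0.005 0 0;0 -0.3 -4 -0.002 0 0;0 -0.3 -4 0 0 0;0 -0.3 -3.5 0 0 0;0 -0.3 -2 0 0 0;0 0 0 0 0 0'; sed -i 's/,-.114)/,float(sys.argv[5]) if len(sys.argv)>5 else -.114)/' v.py; python3 g.py .4672 -.2982 .1 -.0845
```

```text
t: 23.6
eef_pos: [0.459, -0.2569, 0.1408]
eef_rot: [-0.472, 0.524, 0.487, 0.515]
contact_force: [-0.6, 0.5, -1.2]
finger_gap: 0.248
t 23.6 pos [ 0.459 -0.257  0.141] F [-0.625  0.503 -1.199] gap 0.24831896921827284
R [[-0.02384992198242125, -0.9965587057554207, 0.07938467865094184], [0.007206370798322426, 0.07923382555081937, 0.996830010136382], [-0.9996895765393123, 0.0243463934015532, 0.005291850998214054]]
shift cm [ 4.034 -1.245 -4.076] turn [ 0.005  0.005 -0.024]
shift after turn [ 4.085 -1.166 -4.048]
```

```bash
python3 -m pendant '0 -0.5 -1.2 0.003 0.003 -0.012;0 -0.4 -1.2 0.002 0.002 -0.008;0 -0.2 -1.0 0 0 -0.004;0 0 -0.4 0 0 0;0 0 0 0 0 0;0 0 0 0 0 0'; python3 g.py .4672 -.2982 .1 -.0845
```

```text
t: 24.2
eef_pos: [0.4659, -0.2949, 0.1375]
eef_rot: [-0.477, 0.52, 0.481, 0.52]
contact_force: [-0.4, -0.1, -2.9]
finger_gap: 0.247
t 24.2 pos [ 0.466 -0.295  0.138] F [-0.418 -0.096 -2.853] gap 0.246542202772957
R [[-0.0030465716367862328, -0.9966239753748568, 0.08204492738298413], [0.0044686416564782006, 0.08203092075499069, 0.9966197666521746], [-0.9999853747145546, 0.0034029028939493444, 0.004203642335693425]]
shift cm [ 3.748 -0.169 -0.334] turn [ 0.002  0.004 -0.003]
shift after turn [ 3.75  -0.157 -0.317]
```

```bash
python3 -m pendant '0 -0.05 -0.3 0.002 0.004 -0.003;0 0 0 0 0 0;0 0 0 0 0 0'
python3 - <<'E'
from h import *
import g
g.delta([.4666,-.2978,.1372],-.0843)
for n in('top','side'): snap(n,n+'15.png')
L=[]
for k in('3','15'):
    a=cv2.imread(f'pics/top{k}.png')[190:310,410:510];b=cv2.imread(f'pics/side{k}.png')[80:160,320:400]
    L.append(np.hstack([cv2.resize(a,(250,300),interpolation=2),cv2.resize(b,(300,300),interpolation=2)]))
cv2.imwrite('pics/z15.png',np.vstack(L))
E
```

```text
t: 24.5
eef_pos: [0.4663, -0.2971, 0.1378]
eef_rot: [-0.479, 0.52, 0.479, 0.52]
contact_force: [-0.5, 0.2, -0.7]
finger_gap: 0.246
t 24.5 pos [ 0.466 -0.297  0.138] F [-0.529  0.218 -0.68 ] gap 0.24633162433900477
R [[-2.8672781884342413e-05, -0.996572154138314, 0.08272811356481208], [0.00013351081221968375, 0.08272810904649444, 0.9965721459826453], [-0.9999999906763675, 3.9619593409201403e-05, 0.0001306811127081975]]
shift cm [ 0.058 -0.034 -0.068] turn [ 0.001  0.    -0.   ]
shift after turn [ 0.058 -0.035 -0.068]
```

View pics/z15.png

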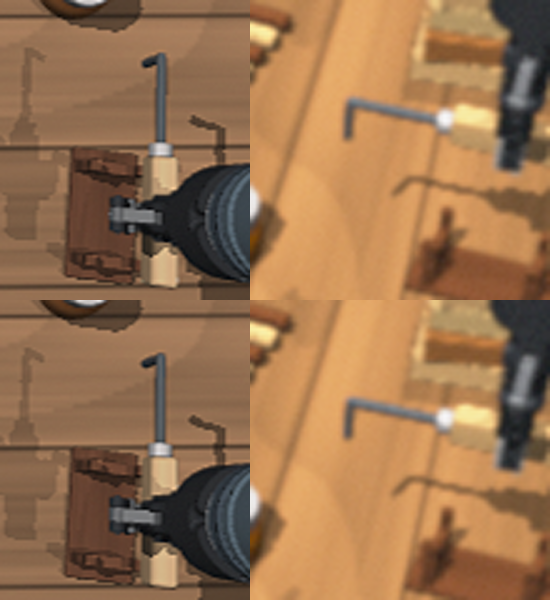

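```bash
python3 -m pendant '1 -0.1 -0.1 0.001 0 0;2 -0.1 -0.1 0 0 0;2.5 0 0 0 0 0;2 0 0 0 0 0;1 0 0 0 0 0;0 0 0 0 0 0'; python3 g.py .468 -.299 .0275 -.0845
```

```text
t: 25.2
eef_pos: [0.469, -0.2997, 0.0482]
eef_rot: [-0.479, 0.52, 0.478, 0.521]
contact_force: [-0.3, -1.0, -1.6]
finger_gap: 0.246
t 25.2 pos [ 0.469 -0.3    0.048] F [-0.346 -0.962 -1.583] gap 0.2455670941219629
R [[0.001373887210998792, -0.9965003475459435, 0.08357732811441948], [-0.0009727062564011679, 0.08357603574031436, 0.9965009282948374], [-0.9999985831372316, -0.0014503760710828928, -0.0008544780759142667]]
shift cm [2.068 0.104 0.065] turn [ 0.001 -0.001  0.001]
shift after turn [2.068 0.101 0.063]
```

```bash
python3 -m pendant '0.5 0.05 0.05 0.001 0 0;0.6 0 0 0 0 0;0.5 0 0 0 0 0;0.2 0 0 0 0 0;0 0 0 0 0 0'; python3 g.py .468 -.299 .0275 -.0845;python3 - <<'E'
from h import *
for n in('top','side'): snap(n,n+'16.png')
a=cv2.imread(f'pics/top16.png')[210:310,410:500];b=cv2.imread(f'pics/side16.png')[110:190,330:420]
cv2.imwrite('pics/z16.png',np.hstack([cv2.resize(a,(400,444),interpolation=2),cv2.resize(b,(400,444),interpolation=2)]))
E
```

```text
t: 25.7
eef_pos: [0.4702, -0.3005, 0.031]
eef_rot: [-0.48, 0.52, 0.476, 0.521]
contact_force: [-0.8, -0.4, -2.6]
finger_gap: 0.248
t 25.7 pos [ 0.47  -0.3    0.031] F [-0.784 -0.438 -2.602] gap 0.2479507146567549
R [[0.004586145741692638, -0.9963994223241608, 0.08465907192566346], [-0.0035783234270509445, 0.08464306825381376, 0.9964049109664361], [-0.9999830812912223, -0.0048725956798142955, -0.0031772539485665496]]
shift cm [0.351 0.231 0.129] turn [-0.    -0.003  0.005]
shift after turn [0.352 0.23  0.128]
```

View pics/z16.png

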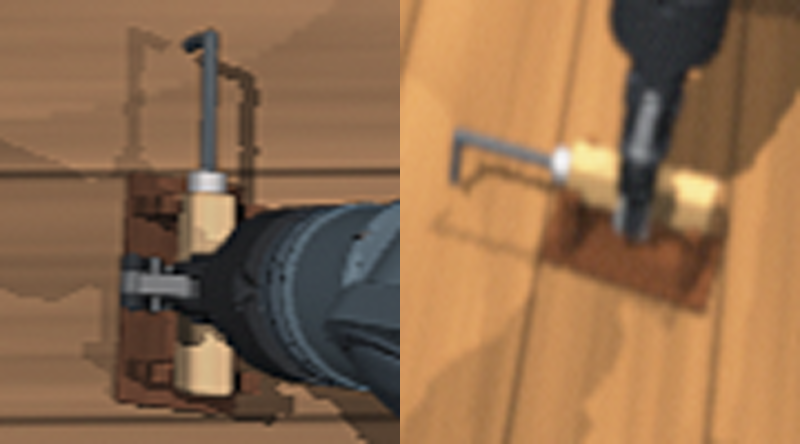

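```bash
python3 -m pendant '0.1 0.2 0.1 0 -0.003 0.005;0.2 0 0 0 0 0;0.1 0 0 0 0 0;0 0 0 0 0 0'; python3 g.py .4685 -.2995 .0275 -.0845
```

```text
t: 26.2
eef_pos: [0.4688, -0.2998, 0.0278]
eef_rot: [-0.479, 0.521, 0.478, 0.521]
contact_force: [0.1, -0.1, -1.0]
finger_gap: 0.247
t 26.2 pos [ 0.469 -0.3    0.028] F [ 0.061 -0.061 -0.963] gap 0.24742598465818935
R [[0.0008936301323153595, -0.9964088896821952, 0.08466714821866794], [-0.0010764865189310524, 0.08466617444103572, 0.9964087916524498], [-0.9999990213005018, -0.0009815639639782492, -0.0009969604924175979]]
shift cm [0.027 0.03  0.025] turn [-0.    -0.001  0.001]
shift after turn [0.027 0.03  0.025]
```

```bash
python3 -m pendant '0.1 0 0 0 0 0;0.1 0 0 0 0 0'; python3 -m pendant '0 0 0 0 0 0;0 0 0 0 0 0;0 0 0 0 0 0;0 0 0 0 0 0' 5; python3 g.py .4685 -.2995 .0275 -.0845
```

```text
t: 26.4
eef_pos: [0.4688, -0.2999, 0.0274]
eef_rot: [-0.479, 0.521, 0.478, 0.521]
contact_force: [-4.2, 2.5, 9.2]
finger_gap: 0.247
t: 26.8
eef_pos: [0.4699, -0.3006, 0.0284]
eef_rot: [-0.48, 0.521, 0.477, 0.521]
contact_force: [-1.0, 0.1, 0.2]
finger_gap: 0.584
t 26.8 pos [ 0.47  -0.301  0.028] F [-0.987  0.102  0.244] gap 0.5844824317521188
R [[0.0035787689390567867, -0.9964042536927618, 0.08465078638648882], [-0.0031956860671863985, 0.08463950057940842, 0.9964065146978055], [-0.9999884899354795, -0.0038364260241060544, -0.0028812899751203824]]
shift cm [0.085 0.147 0.102] turn [-0.    -0.003  0.004]
shift after turn [0.086 0.146 0.102]
```

Seated and released. Retract straight up.

```bash
python3 -m pendant '-1 0.05 0.05 0 0 0;-2 0 0 0 0 0;-3 0 0 0 0 0;-4 0 0 0 0 0;-4 0 0 0 0 0;-3 0 0 0 0 0;0 2 -2 0 0 0;0 3 -2 0 0 0;0 1 -1 0 0 0;0 0 0 0 0 0'; python3 v.py 17 .46 -.3 .2
python3 - <<'E'
from h import *
a=cv2.imread('pics/top17.png')[200:310,410:510];b=cv2.imread('pics/side17.png')
a0=cv2.imread('pics/top0.png')[200:310,410:510];b0=cv2.imread('pics/side0.png')
c=lambda x:cv2.resize(x[110:180,330:420],(450,300),interpolation=2)
r=lambda x:cv2.resize(x,(300,300),interpolation=2)
cv2.imwrite('pics/z17.png',np.vstack([np.hstack([r(a0),c(b0)]),np.hstack([r(a),c(b)])]))
E
```

```text
t: 27.8
eef_pos: [0.4037, -0.3451, 0.2115]
eef_rot: [-0.482, 0.52, 0.476, 0.52]
contact_force: [-0.3, -0.0, 0.2]
finger_gap: 0.59
t 27.8 pos [ 0.404 -0.345  0.212] F [-0.343 -0.012  0.203] gap 0.589523370495594
R [[0.006849817164314431, -0.9966006095300093, 0.08209936107686788], [-0.006408138543538611, 0.08205585397038495, 0.9966071305131216], [-0.9999560069149156, -0.007352680708783477, -0.005824287181484422]]
shift cm [ 1.163 -5.234  4.962] turn [ 0.032 -0.006  0.007]
shift after turn [ 1.154 -5.083  5.12 ]
```

View pics/z17.png

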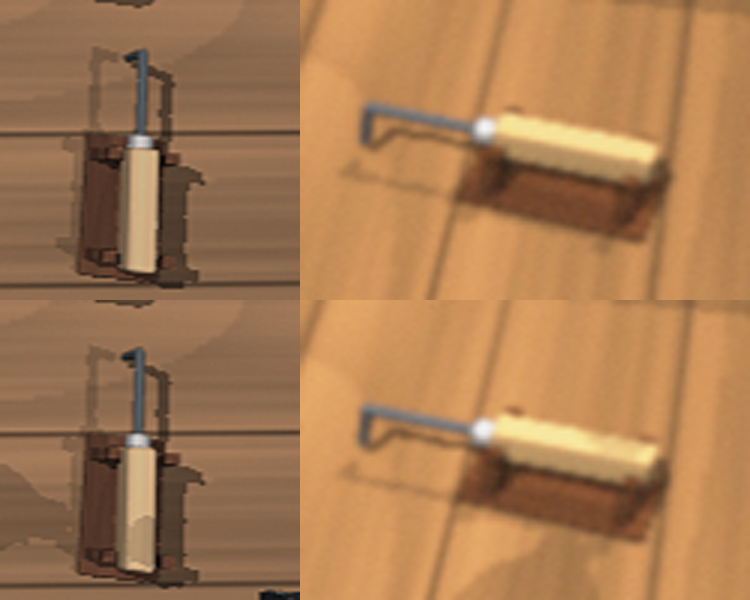

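View pics/v17.png

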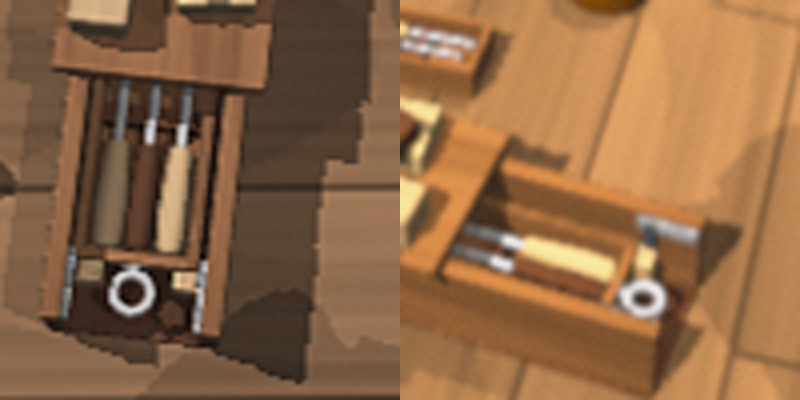

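View pics/top17.png

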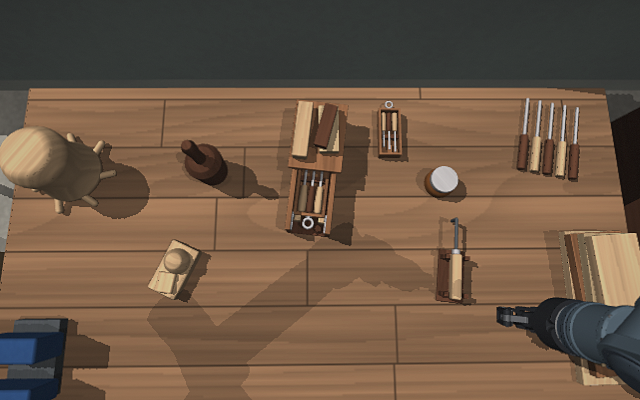

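```bash
python3 -c "
from plant import bot
print(bot.finish_job())"
```

```text
the job is handed in; nothing more can be done
None
```

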